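Charge the glaze mill jar through its funnel

ROBOT

A 6-joint arm with a two-finger parallel gripper is mounted at the origin on the work surface. World frame = base frame: x ahead of the robot, y to its left, z up, the work surface at z = 0. Lengths are in m, angles in rad, forces in N, time in s.
With the tool pointing down it reaches from about 0.425 to 0.95 m from the base axis. Payload 3.5 kg.
Tool frame: the origin (TCP) lies on the centre line of the jaws, within the pads' length; the fingertips stand 8 mm ahead of it and the grasp point (between the pads) lies 11 mm behind it; z points along the fingers, y is the line along which they close (so a half turn about z gives the same grasp; the last joint's range is limited). The gripper opens to 85 mm and grips with 20 to 120 N. Pads are 22 mm wide; open, the fingers measure 114 mm over their backs; the gripper's body (76 mm by 85 mm) begins 54 mm behind the grasp point. The pads swing forward as they close: fully open they stand 13 mm farther back than shut.
Start: joints at [1.055, 0.286, 1.577, -0, 1.279, -0.15], TCP at [0.241, 0.63, 0.239] pointing down, gripper open.
Joint ranges: [-2.77, 2.77], [-0.9, 2.22], [0.21, 2.48], [-1.53, 4.67], [0.24, 2.81], [-2.84, 2.84]. Speed limits (rad/s): [2.79, 2.79, 3.14, 3.14, 3.14, 3.14].

INTERFACE

Orientations are given as a rotation vector (axis times angle).
In Python, from station import ctrl, read_camera, sign_off, look_for, tip_of gives the robot as it stands.
- The arm moves only by the tool send_rows, never from a script. Its arguments are lists of equal length, an entry for each row: "jaw": the opening, from -1 (shut) to 1 (fully open); "offset": the shift along the tool's x, y, z in m, a list of three; "delta_rot": the turn, a rotation vector about the tool's x, y, z in degrees, a list of three. In form: {"jaw": [jaw, ...], "offset": [[dx, dy, dz], ...], "delta_rot": [[rx, ry, rz], ...]}. A call has 1 to 20 rows; each row shifts and turns the commanded pose from where the row before left it, along the tool's axes as they then stand; what a row does not reach is not made up. A row lasts 1/10 s, in which the tool goes at most 50 mm and 8.59 degrees, less where a joint would pass 70% of its speed; a pose out of reach is approached as far as the arm can. A call with a gripper value outside its range is refused whole. The fingers move at their own pace and stop on an object; the grip force is fixed at half the most. Time passes only in rows, so rows that do not move let the fingers close. It gives the time, the measured TCP pose, the force, the opening and the grip force at its end, in the units of the state.
- ctrl.sense(): the state, without advancing time (a new reading comes with each control period).
- read_camera(name): name is "side" or "top"; returns a dict with "image" (480x640x3 uint8, red, green, blue), "z_map" (480x640 float32, m along the optical axis (not along the pixel's ray), 0 where there is no reading), "fx", "fy", "cx", "cy" (pixels), "R" (3x3) and "t" (3): a world point X has camera coordinates R X + t. Camera axes: x right, y down, z forward; pixel columns grow to the right and rows downward; lengths in m; the calibration is good to about 2 mm. A picture is of the moment at which its call begins.
- sign_off(): hands the job in; it is judged then, once.
Trained networks look in the newest picture that a camera, given by its name, has taken for a name from the list of things; names that differ only in an ending like _2 or _b are one class to them, and where a whole thing is asked for, a point or a joint stands for the part that bears it (a point fixed in the world has none). Each returns a list of dicts, best first, with "p" (0 to 1); they miss things now and then, are a little off and sometimes report something else, mostly with a low value. They report only what shows in the picture. A call takes as long as a camera call. They do not tell look-alikes from the thing itself.
- look_for(camera, thing): "box" ([left, top, right, bottom] as shares, 0 to 1, of the picture: columns of its width, rows of its height, round what is visible of it).
- tip_of(camera, thing): "point" ([row, column] as shares, 0 to 1, of the picture: columns of its width, rows of its height: a listed point, or the origin of a listed thing).
The state is a dict: "time_s": time; "q": joint angles; "qd": joint speeds; "tau": joint torques, N m; "position": TCP position; "tool_rot": TCP orientation; "contact_force": force on the tool from outside, world axes, zero at the start; "wrist_torque": the same for the moment, N m; "grip_width": opening from 0.0 (shut) to 1.0 (fully open); "finger_force": force on a finger pad.
Only numpy, scipy, OpenCV 4.12 (cv2) and the standard library are available. Lean on these libraries where they do the work, as an engineer would, in place of code of your own. Each camera call takes 0.05 s, during which the arm holds its last target. There are 200 camera calls.

TASK

Lift the wooden cover off the funnel and park it flat on the cork pad, then pour the white balls of every green-tagged scoop through the funnel into the mill jar and stand each emptied scoop back upright on the blue mat. Red-tagged scoops are rejects, clogged with dried clay: stand each one upright in the red tray. When all the balls are in the jar, put the cover back flat and well centred on the funnel; leave the glaze pot where it is.

Things in the scene. Friction and masses are not known exactly. Their poses are not given: they have to be found in the camera images.
- jar: Clear mill jar (tube of outer diameter 76 mm, wall 4 mm, inner floor 14 mm and top 126 mm above the bench) on a 110 mm square foot, fixed to the bench, with a wide blue funnel fixed in its mouth: outlet about 60 mm wide at 120 mm height, rim 175 mm outer diameter (about 166 mm inside) at 190 mm height. Origin: on the axis, at bench height; z up.
- funnel_rim (a point): Centre of the funnel's rim plane, 190 mm above the bench, on the jar's axis.
- cover: Round wooden dust cover, 190 mm diameter, 8 mm thick, that lies loose and flat on the funnel's rim at the start. On its top a wooden grip, 18 mm thick in x, 70 mm long in y, from z = 8 to 42 mm, in the middle. Mass 0.2 to 0.33 kg. Origin: centre of the underside; z up.
- cover_pad: Round cork pad, 210 mm diameter, 6 mm thick, fixed on the bench: the cover's parking place. Origin: centre of the underside.
- mat: Blue mat, 310 mm (x) by 420 mm (y), 4 mm thick, fixed on the bench; the scoops stand on it at the start. Origin: centre of the underside.
- reject_tray: Red tray, outer 160 mm (x) by 250 mm (y), 14 mm high, walls and floor 5 mm, fixed to the bench; two scoops fit in side by side along its y, 55 mm either side of its middle, each with its long axis along the tray's x. Origin: centre of the underside.
- glaze_pot: Bystander: closed jar, 68 mm diameter, 85 mm high, loose, between the robot and the funnel; to be left where it is. Origin: centre of the underside.
- green1: Scoop, green tag on bar and back; mm: 112 x 70, 46 high, 3 thick; flat floor x -15 to 50; 18 deg ramp to the open pouring lip in front (x -60, z 18); balls roll out when tilted lip-down 35 to 60 deg. Grip bar across it (along y): centre x 20, y 0, z 109; 16 thick (x), 70 long, 22 high, free below. Starts with 1 to 3 white balls. About 0.17 kg. Origin: underside centre, z up.
- green2: Scoop, green tag on bar and back; mm: 112 x 70, 46 high, 3 thick; flat floor x -15 to 50; 18 deg ramp to the open pouring lip in front (x -60, z 18); balls roll out when tilted lip-down 35 to 60 deg. Grip bar across it (along y): centre x 20, y 0, z 109; 16 thick (x), 70 long, 22 high, free below. Starts with 1 to 3 white balls. About 0.17 kg. Origin: underside centre, z up.
- green3: Scoop, green tag on bar and back; mm: 112 x 70, 46 high, 3 thick; flat floor x -15 to 50; 18 deg ramp to the open pouring lip in front (x -60, z 18); balls roll out when tilted lip-down 35 to 60 deg. Grip bar across it (along y): centre x 20, y 0, z 109; 16 thick (x), 70 long, 22 high, free below. Starts with 1 to 3 white balls. About 0.17 kg. Origin: underside centre, z up.
- red1: Scoop, red tag on bar and back; mm: 112 x 70, 46 high, 3 thick; flat floor x -15 to 50; 18 deg ramp to the open pouring lip in front (x -60, z 18); balls roll out when tilted lip-down 35 to 60 deg. Grip bar across it (along y): centre x 20, y 0, z 109; 16 thick (x), 70 long, 22 high, free below. Brown clay is stuck fast in it; may be absent. About 0.17 kg. Origin: underside centre, z up.
- red2: Scoop, red tag on bar and back; mm: 112 x 70, 46 high, 3 thick; flat floor x -15 to 50; 18 deg ramp to the open pouring lip in front (x -60, z 18); balls roll out when tilted lip-down 35 to 60 deg. Grip bar across it (along y): centre x 20, y 0, z 109; 16 thick (x), 70 long, 22 high, free below. Brown clay is stuck fast in it; may be absent. About 0.17 kg. Origin: underside centre, z up.
- ball1: White ceramic grinding ball, 26 mm diameter, 33 g; starts in scoop green1. Origin: its centre. May be absent.
- ball2: White ceramic grinding ball, 26 mm diameter, 33 g; starts in scoop green1. Origin: its centre. May be absent.
- ball3: White ceramic grinding ball, 26 mm diameter, 33 g; starts in scoop green1. Origin: its centre. May be absent.
- ball4: White ceramic grinding ball, 26 mm diameter, 33 g; starts in scoop green2. Origin: its centre. May be absent.
- ball5: White ceramic grinding ball, 26 mm diameter, 33 g; starts in scoop green2. Origin: its centre. May be absent.
- ball6: White ceramic grinding ball, 26 mm diameter, 33 g; starts in scoop green2. Origin: its centre. May be absent.
- ball7: White ceramic grinding ball, 26 mm diameter, 33 g; starts in scoop green3. Origin: its centre. May be absent.
- ball8: White ceramic grinding ball, 26 mm diameter, 33 g; starts in scoop green3. Origin: its centre. May be absent.
- ball9: White ceramic grinding ball, 26 mm diameter, 33 g; starts in scoop green3. Origin: its centre. May be absent.
Not all that is in view belongs to the job. What is shaped like the green1 but turquoise is not meant.

How it is judged:
On the way, in this order (a step that is already met when the one before it is completed fails the run):
1. the cover lies flat on the cork pad (horizontal distance between cover and cover_pad below 0.05 m and height (world z) of cover below 0.014 m and angle between cover's own z axis and vertical below 0.08 rad), for 0.2 s.
2. all the white balls are inside the jar (horizontal distance between each of ball1, ball2, ball3, ball4, ball5, ball6, ball7, ball8, ball9 and jar below 0.036 m and height (world z) of each of ball1, ball2, ball3, ball4, ball5, ball6, ball7, ball8, ball9 below 0.118 m), for 0.3 s.
3. the cover lies flat and centred on the funnel (horizontal distance between cover and funnel_rim below 0.015 m and z of cover in the frame of funnel_rim between -0.004 and 0.006 m and angle between cover's own z axis and vertical below 0.06 rad), for 0.3 s.
At the end, for the whole second after the job is handed in: All present white balls in the jar; cover flat on the funnel's rim within 15 mm of its centre; green scoops upright on the blue mat; red scoops upright on the red tray's floor (origin within 45 mm of its middle in x, 90 in y); all at rest (all of step 2 and all of step 3 and linear speed of each of cover, green1, green2, green3, red1, red2 below 0.02 m/s and x of green1 in the frame of mat between -0.15 and 0.15 m and y of green1 in the frame of mat between -0.205 and 0.205 m and height (world z) of each of green1, green2, green3 below 0.012 m and angle between each of green1, green2, green3, red1, red2's own z axis and vertical below 0.1 rad and x of green2 in the frame of mat between -0.15 and 0.15 m and y of green2 in the frame of mat between -0.205 and 0.205 m and x of green3 in the frame of mat between -0.15 and 0.15 m and y of green3 in the frame of mat between -0.205 and 0.205 m and x of red1 in the frame of reject_tray between -0.045 and 0.045 m and y of red1 in the frame of reject_tray between -0.09 and 0.09 m and z of red1 in the frame of reject_tray between 0 and 0.012 m and x of red2 in the frame of reject_tray between -0.045 and 0.045 m and y of red2 in the frame of reject_tray between -0.09 and 0.09 m and z of red2 in the frame of reject_tray between 0 and 0.012 m); the robot touches nothing.
It fails at once if the glaze pot is pushed more than 30 mm or tipped over (distance of glaze_pot from where it was at the start of the episode above 0.03 m or angle between glaze_pot's own z axis and vertical above 0.5 rad).
Of ball1, ball2, ball3 only 1 to 3 are there at a start; the rules pass over those that are not, and their reading is None.
Of ball4, ball5, ball6 only 1 to 3 are there at a start; the rules pass over those that are not, and their reading is None.
Of ball7, ball8, ball9 only 1 to 3 are there at a start; the rules pass over those that are not, and their reading is None.
Of red1, red2 only 1 to 2 are there at a start; the rules pass over those that are not, and their reading is None.
At some moment in a run one of cover, red1, red2 may be knocked a few centimetres aside while the robot is not near it.
It also fails if it takes over 210 s, if anything falls off the work surface, if the arm or the gripper's body presses on something with over 40 N, if the wrist force passes 120 N, or if a joint passes its speed limit or range.

## Working session

There is one attempt and no reset: what is moved stays moved. The work goes in short steps, Python scripts to look and compute and a tool call to move; the robot and the scene stay as the last step left them, time stands still between calls to the robot, and variables do not carry over. Pictures are saved under pics/ and viewed, at most 14 in all, crops included, and the job is handed in when it is done.

Besides the shell and the picture viewer there is one more tool, called after "Emit:" as name(argument=value, ...) on one line, values as JSON. send_rows: Moves the arm, as the interface text tells. Its arguments: {"type":"object","properties":{"jaw":{"type":"array","items":{"type":"number"}},"offset":{"type":"array","items":{"type":"array","items":{"type":"number"}}},"delta_rot":{"type":"array","items":{"type":"array","items":{"type":"number"}}}},"required":["jaw","offset","delta_rot"]}

```bash
mkdir -p pics
cat > h.py <<'E'
import numpy as np, cv2
from station import ctrl, read_camera, sign_off, look_for, tip_of
def world(c, u, v, z=None):
    d=np.array([(u-c['cx'])/c['fx'],(v-c['cy'])/c['fy'],1.0]); R=c['R'];t=c['t']
    if z is None:
        return R.T@(d*c['z_map'][int(v),int(u)]-t)
    o=-R.T@t; r=R.T@d
    return o+r*(z-o[2])/r[2]
def cloud(c):
    v,u=np.mgrid[0:480,0:640]; Z=c['z_map']
    P=np.stack([(u-c['cx'])/c['fx']*Z,(v-c['cy'])/c['fy']*Z,Z],-1)
    W=(P-c['t'])@c['R']; W[Z==0]=np.nan
    return W
def save(n,img): cv2.imwrite('pics/'+n+'.png',cv2.cvtColor(img,cv2.COLOR_RGB2BGR))
E
python3 - <<'E'
from h import *
for n in('top','side'):
    c=read_camera(n); save(n+'0',c['image'])
    print(n,c['R'].round(3).tolist(),c['t'].round(3),c['fx'],c['cx'],c['cy'])
    for th in 'cover cover_pad jar mat reject_tray glaze_pot green1 green2 red1 ball1 funnel_rim'.split():
        print(th,[([round(x*k) for x,k in zip(d['box'],(640,480,640,480))],round(d['p'],2)) for d in look_for(n,th)], [([round(d['point'][1]*640),round(d['point'][0]*480)],round(d['p'],2)) for d in tip_of(n,th)])
s=ctrl.sense();print({k:np.round(v,3).tolist() for k,v in s.items()})
E
```

```text
top [[0.012, -1.0, -0.007], [-0.998, -0.011, -0.066], [0.066, 0.008, -0.998]] [-0.06   0.477  1.17 ] 581.4802401153324 324.2877035050847 234.74463503837427
cover [([231, 95, 342, 205], 0.65)] [([286, 147], 0.71)]
cover_pad [([119, 104, 217, 204], 0.88), ([363, 153, 402, 211], 0.34), ([424, 155, 472, 215], 0.21)] [([169, 154], 0.67)]
jar [] []
mat [([345, 133, 551, 281], 0.65)] [([447, 204], 0.57)]
reject_tray [([87, 205, 218, 287], 0.65)] [([152, 245], 0.56), ([495, 255], 0.3), ([504, 252], 0.22)]
glaze_pot [([241, 247, 280, 284], 0.8)] [([261, 263], 0.85), ([449, 175], 0.64), ([511, 238], 0.45), ([493, 235], 0.23)]
green1 [([480, 224, 540, 282], 0.95), ([440, 310, 509, 361], 0.73), ([365, 227, 411, 284], 0.68), ([425, 156, 470, 216], 0.56)] [([441, 187], 0.87), ([498, 254], 0.81), ([471, 333], 0.81), ([386, 255], 0.71)]
green2 [([480, 224, 540, 282], 0.95), ([440, 310, 509, 361], 0.73), ([365, 227, 411, 284], 0.68), ([425, 156, 470, 216], 0.56)] [([441, 187], 0.87), ([498, 254], 0.81), ([471, 333], 0.81), ([386, 255], 0.71)]
red1 [([363, 154, 401, 211], 0.82)] [([380, 182], 0.96)]
b
[... 1354 characters left out ...]
], 0.73), ([402, 318], 0.65)]
red1 [([351, 235, 402, 297], 0.58)] [([376, 278], 0.89)]
ball1 [([367, 372, 377, 385], 0.7), ([378, 361, 383, 372], 0.6), ([324, 292, 332, 301], 0.43)] [([328, 295], 0.61), ([386, 365], 0.55), ([372, 374], 0.5), ([354, 240], 0.5), ([409, 306], 0.46), ([401, 315], 0.45)]
funnel_rim [([329, 196, 381, 263], 0.69)] []
{'time_s': 2.3, 'q': [1.055, 0.286, 1.577, -0.0, 1.279, -0.15], 'qd': [0.001, -0.002, 0.0, -0.001, -0.001, -0.0], 'tau': [0.0, -40.595, -29.293, -0.0, 0.001, 0.0], 'position': [0.241, 0.63, 0.239], 'tool_rot': [0.571, 3.089, 0.0], 'contact_force': [-0.057, -0.472, 0.253], 'wrist_torque': [-0.012, -0.02, 0.031], 'finger_force': 0.0, 'grip_width': 1.002}
```

View pics/top0.png

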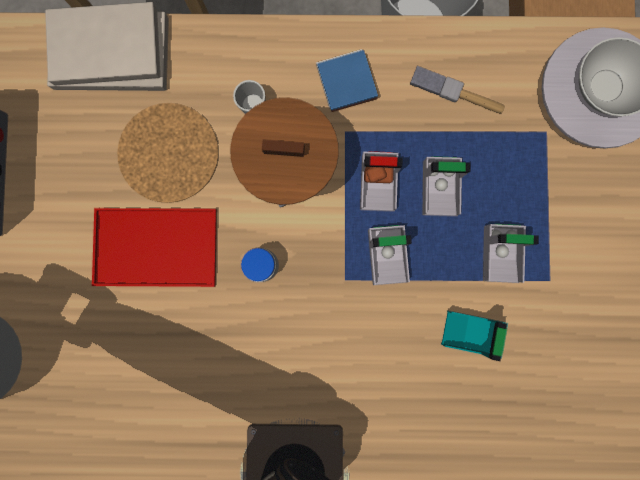

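View pics/side0.png

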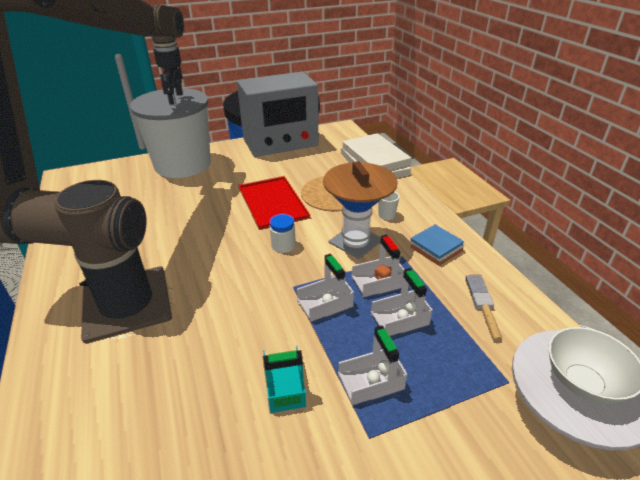

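```bash
cat >> h.py <<'E'
def mask(c,col):
    i=c['image'].astype(int); r,g,b=i[...,0],i[...,1],i[...,2]
    return {'green':(g>r+40)&(g>b+40),'red':(r>g+80)&(r>b+80),
      'blue':(b>r+35)&(b>g+15),'brown':(r>g+25)&(g>b+8)}[col]
def comps(c,col,zlo,zhi,minn=25):
    """coloured blobs with height in the range: pixel, centre (min-area rect), size, long-axis deg"""
    W=cloud(c); m=mask(c,col)&(W[...,2]>zlo)&(W[...,2]<zhi)
    n,l,st,ce=cv2.connectedComponentsWithStats(m.astype('uint8')); out=[]
    for k in range(1,n):
        if st[k,4]<minn: continue
        P=W[l==k]; (cx,cy),(w,h),a=cv2.minAreaRect((P[:,:2]*1000).astype('float32'))
        if w>h: L,S,ang=w,h,a
        else: L,S,ang=h,w,a+90
        out.append((col,ce[k].round(),np.array([cx,cy]).round(1),round(float(np.median(P[:,2])*1000),1),round(L),round(S),round((ang+90)%180-90 if True else 0,1),st[k,4]))
    return out
E
python3 - <<'E'
from h import *
for n in('top','side'):
    c=read_camera(n); print(n)
    for a in (('green',.1,.135),('red',.1,.135),('red',.006,.03),('blue',.06,.1),('blue',-.004,.012),('brown',.212,.245),('brown',.19,.21),('brown',.003,.009)):
        for o in comps(c,*a): print(*o)
c=read_camera('top');i=c['image'][120:300,330:560]; save('crop1',cv2.resize(i,None,fx=3,fy=3))
E
```

```text
top
green [452. 166.] [ 601.5 -291.1] 125.2 48 16 -89.2 225
green [520. 239.] [ 467.3 -416.6] 125.3 49 16 87.2 227
green [392. 240.] [ 461.2 -181. ] 125.6 49 15 -85.1 226
green [499. 341.] [ 278.6 -378.3] 121.7 49 18 -9.7 245
red [383. 161.] [ 609.9 -163.7] 125.0 49 17 87.9 234
red [160. 249.] [449.3 294.1] 8.9 253 160 -89.5 2330
red [185. 217.] [513.  230.3] 7.1 33 21 53.0 51
red [195. 226.] [493.4 211.7] 7.4 42 33 26.2 99
red [148. 223.] [496.1 307.8] 7.2 33 20 -56.0 51
red [129. 223.] [498.2 347.7] 7.5 29 23 -51.1 52
red [130. 240.] [471.2 348.3] 7.2 111 68 46.5 341
red [159. 234.] [475.9 284.9] 7.4 40 20 48.8 65
red [117. 242.] [456.2 369.5] 7.2 31 20 29.5 61
red [103. 243.] [455.2 399.9] 7.5 21 11 -26.7 31
red [153. 262.] [414.3 298.4] 7.3 89 57 -44.4 313
red [104. 265.] [411.7 394.1] 7.5 35 27 -89.3 83
red [199. 272.] [395.6 199.8] 7.4 19 10 -89.3 25
red [140. 277.] [386.9 319.4] 7.2 17 16 15.1 28
blue [257. 264.] [415.4  72.9] 85.0 62 61 -88.9 853
blue [456. 202.] [ 542.7 -305.9] 3.9 419 309 -89.5 19629
brown [282. 146.] [612.9  15.8] 231.8 70 19 86.4 446
brown [284. 151.] [61
[... 1730 characters left out ...]
 [211.  15.] [ 611.4 2086.3] 204.0 218 53 2.3 88
brown [447.  17.] [1849.4 1472.5] 204.0 226 23 -87.9 63
brown [473.  26.] [1849.8 1237.6] 203.6 231 20 88.2 62
brown [502.  37.] [1849.2 1000.5] 204.0 222 18 88.6 78
brown [538.  49.] [1848.4  762.2] 204.6 227 22 89.7 93
brown [578.  64.] [1848.9  526.1] 203.9 226 23 88.0 137
brown [621.  79.] [1849.6  320. ] 204.1 171 20 -89.7 124
brown [359. 183.] [612.4  12.9] 197.5 188 187 73.7 2067
brown [545. 101.] [1849.7  637.8] 6.4 108 19 -85.4 25
brown [628. 140.] [1847.1  192.2] 5.9 95 18 86.6 37
brown [319. 195.] [595.1 274.7] 5.6 211 105 85.8 752
brown [449. 258.] [ 806.4 -149.8] 5.5 81 4 16.6 37
brown [430. 258.] [ 757.9 -131.6] 5.5 55 8 -74.2 37
```

View pics/crop1.png

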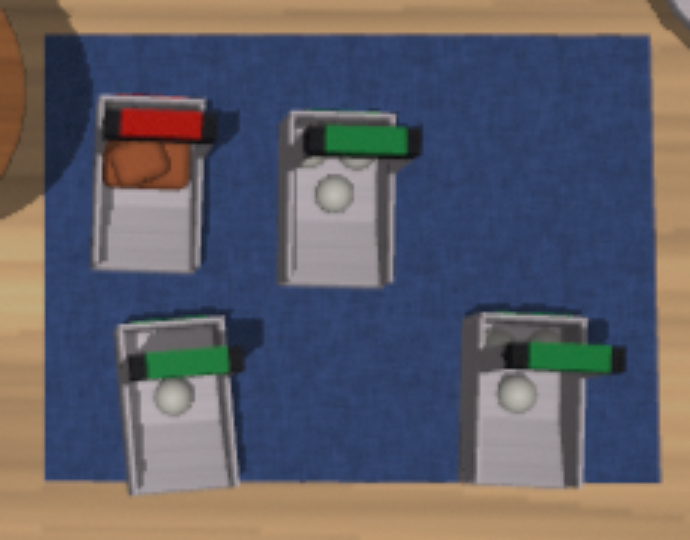

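```bash
cat > plan.py <<'E'
from h import *
from scipy.spatial.transform import Rotation as Ro
import json
def pose(x,y,z,yaw=0,tilt=0):
    """mm, deg; tool down, tool y at angle yaw in world; tilt>0 = lip-down pour (turn -tilt about tool x)"""
    R=Ro.from_euler('z',yaw,degrees=True)*Ro.from_matrix(np.array([[0,1,0],[1,0,0],[0,0,-1.]]))
    return np.array([x,y,z])/1000, R*Ro.from_euler('x',-tilt,degrees=True)
def plan(wps,step=35,ds=7.5,ramp=True):
    """wps: list of (pose, jaw[, n]) -> rows from the measured pose"""
    s=ctrl.sense(); p=np.array(s['position']); R=Ro.from_rotvec(s['tool_rot']); J,O,D=[],[],[]
    for w in wps:
        (tp,tR),jaw=w[0],w[1]; p0,R0=p,R; rv=(R0.inv()*tR).as_rotvec()
        n=w[2] if len(w)>2 else int(max(np.linalg.norm(tp-p0)*1000/step,np.degrees(np.linalg.norm(rv))/ds)*(1.5 if ramp else 1))+1
        for k in range(1,n+1):
            f=k/n
            if ramp and n>2: f=.35*f+.65*(3*f*f-2*f**3)
            gp=p0+f*(tp-p0); gR=R0*Ro.from_rotvec(f*rv)
            o=R.inv().apply(gp-p).round(3); d=(R.inv()*gR).as_rotvec(degrees=True).round(1)
            o=np.where(o==0,0,o); d=np.where(d==0,0,d)
            p=p+R.apply(o); R=R*Ro.from_rotvec(d,degrees=True); J.append(jaw);O.append(o.tolist());D.append(d.tolist())
    for i in range(0,len(J),20):
        print(len(J[i:i+20]),json.dumps({'jaw':J[i:i+20],'offset':O[i:i+20],'delta_rot':D[i:i+20]},separators=(',',':')))
E
python3 - <<'E'
from plan import *
plan([(pose(612.7,14.8,290,-3.8),1),(pose(612.7,14.8,211,-3.8),1)],step=45)
E
```

```text
20 {"jaw":[1,1,1,1,1,1,1,1,1,1,1,1,1,1,1,1,1,1,1,1],"offset":[[-0.01,-0.008,-0.001],[-0.013,-0.009,-0.001],[-0.016,-0.012,-0.001],[-0.02,-0.013,-0.002],[-0.023,-0.013,-0.002],[-0.026,-0.014,-0.002],[-0.028,-0.013,-0.002],[-0.032,-0.013,-0.003],[-0.033,-0.011,-0.002],[-0.035,-0.009,-0.003],[-0.037,-0.007,-0.002],[-0.038,-0.005,-0.003],[-0.038,-0.002,-0.003],[-0.038,0.0,-0.002],[-0.037,0.003,-0.003],[-0.036,0.005,-0.003],[-0.035,0.007,-0.002],[-0.032,0.009,-0.002],[-0.03,0.01,-0.003],[-0.027,0.011,-0.002]],"delta_rot":[[0.0,0.0,1.2],[0.0,0.0,1.7],[0.0,0.0,2.0],[0.0,0.0,2.4],[0.0,0.0,2.7],[0.0,0.0,3.0],[0.0,0.0,3.2],[0.0,0.0,3.4],[0.0,0.0,3.6],[0.0,0.0,3.7],[0.0,0.0,3.7],[0.0,0.0,3.9],[0.0,0.0,3.8],[0.0,0.0,3.9],[0.0,0.0,3.8],[0.0,0.0,3.7],[0.0,0.0,3.5],[0.0,0.0,3.4],[0.0,0.0,3.2],[0.0,0.0,3.0]]}
8 {"jaw":[1,1,1,1,1,1,1,1],"offset":[[-0.024,0.011,-0.002],[-0.021,0.011,-0.001],[-0.018,0.01,-0.002],[-0.014,0.008,-0.001],[-0.01,0.007,-0.001],[0.0,0.0,0.023],[0.0,0.0,0.034],[0.0,0.0,0.022]],"delta_rot":[[0.0,0.0,2.7],[0.0,0.0,2.4],[0.0,0.0,2.0],[0.0,0.0,1.7],[0.0,0.0,1.2],[0.0,0.0,0.0],[0.0,0.0,0.0],[0.0,0.0,0.0]]}
```

```bash
cat >> plan.py <<'E'
def segs(wps,step=40,ds=8):
    """compact: per waypoint, translate (n equal rows in present axes), then turn in place (n equal rows)"""
    s=ctrl.sense(); p=np.array(s['position']); R=Ro.from_rotvec(s['tool_rot'])
    for w in wps:
        tp,tR=w; d=R.inv().apply(tp-p); n=max(1,int(np.ceil(np.linalg.norm(d)*1000/step)))
        o=(d/n).round(4); p=p+R.apply(o*n)
        rv=(R.inv()*tR).as_rotvec(degrees=True); m=int(np.ceil(np.linalg.norm(rv)/ds)) if np.linalg.norm(rv)>.15 else 0
        print(n,'x off',o.tolist(), '|',m,'x rot',(rv/m).round(2).tolist() if m else '')
        if m: R=R*Ro.from_rotvec((rv/m).round(2)*m,degrees=True)
E
python3 - <<'E'
from plan import *
s=ctrl.sense();p=np.array(s['position'])*1000
segs([pose(*p,-3.8),pose(612.7,14.8,290,-3.8),pose(612.7,14.8,211,-3.8)],step=45)
E
```

```text
1 x off [0.0, -0.0, -0.0] | 10 x rot [-0.0, 0.0, 7.28]
17 x off [-0.0347, 0.0242, -0.003] | 0 x rot 
2 x off [0.0, -0.0003, 0.0397] | 0 x rot
```

Emit:
send_rows(jaw=[1,1,1,1,1,1,1,1,1,1,1,1,1,1,1,1,1,1,1,1], offset=[[0,0,0],[0,0,0],[0,0,0],[0,0,0],[0,0,0],[0,0,0],[0,0,0],[0,0,0],[0,0,0],[0,0,0],[-0.0347,0.0242,-0.003],[-0.0347,0.0242,-0.003],[-0.0347,0.0242,-0.003],[-0.0347,0.0242,-0.003],[-0.0347,0.0242,-0.003],[-0.0347,0.0242,-0.003],[-0.0347,0.0242,-0.003],[-0.0347,0.0242,-0.003],[-0.0347,0.0242,-0.003],[-0.0347,0.0242,-0.003]], delta_rot=[[0,0,7.28],[0,0,7.28],[0,0,7.28],[0,0,7.28],[0,0,7.28],[0,0,7.28],[0,0,7.28],[0,0,7.28],[0,0,7.28],[0,0,7.28],[0,0,0],[0,0,0],[0,0,0],[0,0,0],[0,0,0],[0,0,0],[0,0,0],[0,0,0],[0,0,0],[0,0,0]])

```text
time_s: 4.45
position: [0.4608, 0.2667, 0.2698]
tool_rot: [2.293, 2.147, 0.001]
contact_force: [0.3, 0.2, -0.9]
grip_width: 0.998
finger_force: 0.0
```

Emit:
send_rows(jaw=[1,1,1,1,1,1,1,1,1,1], offset=[[-0.0347,0.0242,-0.003],[-0.0347,0.0242,-0.003],[-0.0347,0.0242,-0.003],[-0.0347,0.0242,-0.003],[-0.0347,0.0242,-0.003],[-0.0347,0.0242,-0.003],[-0.0347,0.0242,-0.003],[0,0,0],[0,0,0],[0,0,0]], delta_rot=[[0,0,0],[0,0,0],[0,0,0],[0,0,0],[0,0,0],[0,0,0],[0,0,0],[0,0,0],[0,0,0],[0,0,0]])

```text
time_s: 5.45
position: [0.6127, 0.0156, 0.2901]
tool_rot: [-2.292, -2.148, 0.0]
contact_force: [0.5, 0.1, 0.0]
grip_width: 1.002
finger_force: 0.0
```

Run:
```python
from plan import *
s=ctrl.sense();print(s['position'],s['q'],s['time_s'])
segs([pose(612.7,14.8,211,-3.8),pose(612.7,14.8,300,-3.8),pose(648.1,275,300,-3.8),pose(648.1,275,29,-3.8)],step=30)
```

```text
[0.6127228  0.0156115  0.29010809] [-1.40073320e-01  1.16582259e-01  1.68115820e+00  4.43677799e-04
  1.34456594e+00 -7.52490859e-02] 5.45
3 x off [-0.0003, 0.0, 0.0264] | 0 x rot 
3 x off [0.0, 0.0, -0.0297] | 0 x rot 
9 x off [0.0291, 0.0021, 0.0] | 0 x rot 
10 x off [0.0, -0.0, 0.0271] | 0 x rot
```

Emit:
send_rows(jaw=[1,1,1,-1,-1,-1,-1,-1,-1,-1,-1], offset=[[0,0,0.026],[0,0,0.026],[0,0,0.027],[0,0,0],[0,0,0],[0,0,0],[0,0,0],[0,0,0],[0,0,0],[0,0,0],[0,0,0]], delta_rot=[[0,0,0],[0,0,0],[0,0,0],[0,0,0],[0,0,0],[0,0,0],[0,0,0],[0,0,0],[0,0,0],[0,0,0],[0,0,0]])

```text
time_s: 6.55
position: [0.6141, 0.0147, 0.2134]
tool_rot: [2.292, 2.146, 0.003]
contact_force: [-0.4, 0.7, 6.4]
grip_width: 0.202
finger_force: 60.4
```

Emit:
send_rows(jaw=[-1,-1,-1,-1,-1,-1,-1,-1,-1,-1,-1,-1,-1,-1,-1,-1], offset=[[0,0,-0.015],[0,0,-0.025],[0,0,-0.03],[0,0,-0.02],[0.015,0.0011,0],[0.025,0.0018,0],[0.029,0.0021,0],[0.029,0.0021,0],[0.029,0.0021,0],[0.029,0.0021,0],[0.029,0.0021,0],[0.029,0.0021,0],[0.027,0.002,0],[0.02,0.0014,0],[0,0,0],[0,0,0]], delta_rot=[[0,0,0],[0,0,0],[0,0,0],[0,0,0],[0,0,0],[0,0,0],[0,0,0],[0,0,0],[0,0,0],[0,0,0],[0,0,0],[0,0,0],[0,0,0],[0,0,0],[0,0,0],[0,0,0]])

```text
time_s: 8.15
position: [0.6486, 0.2743, 0.2997]
tool_rot: [-2.292, -2.148, 0.004]
contact_force: [-0.0, -0.0, -3.0]
grip_width: 0.197
finger_force: 59.1
```

Run:
```python
from plan import *
s=ctrl.sense();print(s['position'],s['time_s'],s['contact_force'],s['grip_width'])
for n in('top','side'):
    c=read_camera(n);W=cloud(c)
    for o in comps(c,'brown',.2,.4): print(n,*o)
    # blue funnel: rim points
    m=mask(c,'blue')&(W[...,2]>.13)&(W[...,2]<.2)&(abs(W[...,0]-.61)<.12)&(abs(W[...,1]-.014)<.12)
    P=W[m]; rim=P[P[:,2]>.185]
    print(n,m.sum(),len(rim),P[:,2].max())
    if len(rim)>15:
        A=np.c_[2*rim[:,:2],np.ones(len(rim))]; q=np.linalg.lstsq(A,(rim[:,:2]**2).sum(1),rcond=None)[0]
        print('circle',q[:2],np.sqrt(q[2]+q[0]**2+q[1]**2),cv2.minEnclosingCircle((P[:,:2]*1000).astype('float32')))
    save(n+'1',c['image'])
segs([pose(648.1,275,29,-3.8)],step=30)
```

```text
[0.64863757 0.27433796 0.299743  ] 8.15 [-0.04122409 -0.02836626 -3.00436192] 0.19655658257245176
top brown [139. 121.] [643.1 243.2] 284.2 189 124 -7.4 5471
top 6157 1093 0.19468530251944036
circle [0.6076685  0.01380226] 0.083143317792807 ((607.9223022460938, 14.388511657714844), 86.96942901611328)
side brown [364.   1.] [1626.4 2086. ] 205.3 119 37 4.8 35
side brown [408.   2.] [1849.7 1938.2] 212.9 216 23 89.4 55
side brown [454.  13.] [1848.3 1471.5] 233.8 713 38 89.5 938
side brown [484.   7.] [1849.9 1233. ] 305.8 481 29 89.3 618
side brown [518.   2.] [1849.9  970.5] 365.7 182 22 -89.0 103
side brown [549.   7.] [1848.7  760.9] 377.9 229 23 89.2 430
side brown [525.  18.] [1847.2  877.4] 313.8 239 26 -89.9 571
side brown [594.  18.] [1848.6  524.8] 379.3 229 26 -89.8 597
side brown [143.  17.] [ 234.6 2076. ] 224.8 39 35 -88.7 60
side brown [163.  17.] [ 376.2 2079.2] 213.3 219 51 2.4 165
side brown [565.  29.] [1848.3  637.5] 313.8 242 30 88.1 760
side brown [504.  30.] [1850.2  994.9] 233.9 236 30 -89.1 485
side brown [630.  27.] [1850.8  355.5] 377.9 99 22 -89.6 271
side brown [539.  42.] [1849.3  763.7] 234.4 239 24 89.6 609
side brown [613.  43.] [1846.3  405.6] 313.5 230 28 89.4 980
side brown [581.  56.] [1848.7  521.1] 234.9 238 25 89.6 840
side brown [622.  71.] [1846.9  319.6] 232.9 169 27 88.4 716
side brown [333. 111.] [646.7 269.4] 284.1 188 187 67.0 1239
side 2040 290 0.1923327083430586
circle [0.60780951 0.01152132] 0.08364996539071014 ((608.90771484375, 12.032833099365234), 88.59049224853516)
10 x off [0.0002, -0.0001, 0.0272] | 0 x rot
```

View pics/top1.png

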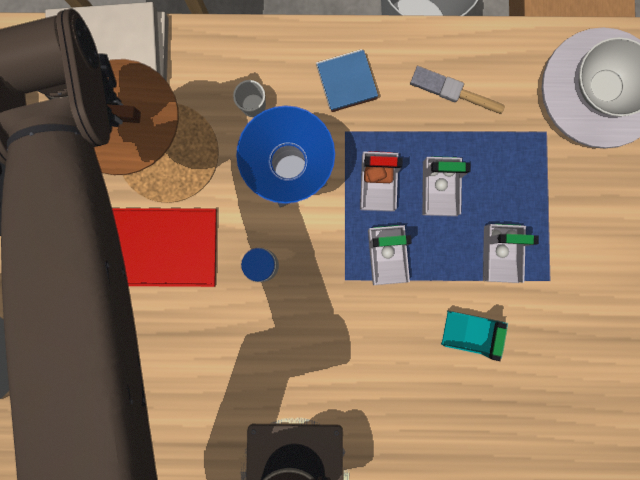

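Emit:
send_rows(jaw=[-1,-1,-1,-1,-1,-1,-1,-1,-1,-1,-1,-1,1,1,1,1,1,1], offset=[[0,0,0.02],[0,0,0.03],[0,0,0.035],[0,0,0.035],[0,0,0.035],[0,0,0.035],[0,0,0.03],[0,0,0.025],[0,0,0.015],[0,0,0.007],[0,0,0.003],[0,0,0],[0,0,0],[0,0,0],[0,0,0],[0,0,0],[0,0,0],[0,0,0]], delta_rot=[[0,0,0],[0,0,0],[0,0,0],[0,0,0],[0,0,0],[0,0,0],[0,0,0],[0,0,0],[0,0,0],[0,0,0],[0,0,0],[0,0,0],[0,0,0],[0,0,0],[0,0,0],[0,0,0],[0,0,0],[0,0,0]])

```text
time_s: 10.05
position: [0.6493, 0.274, 0.0315]
tool_rot: [2.293, 2.147, 0.0]
contact_force: [-0.3, -0.3, -0.1]
grip_width: 0.999
finger_force: 0.0
```

Run:
```python
from plan import *
s=ctrl.sense();print(s['position'],s['time_s'],s['contact_force'],s['grip_width'])
# to red scoop first
segs([pose(648,275,230,-3.8),pose(610,-164,230,-2.3),pose(610,-164,102,-2.3)],step=45)
```

```text
[0.64927897 0.27398509 0.03148726] 10.05 [-0.33960306 -0.28224279 -0.12313235] 0.9986203586252355
5 x off [0.0002, -0.0003, -0.0397] | 0 x rot 
10 x off [-0.0441, -0.0009, -0.0] | 1 x rot [0.01, -0.0, -1.46]
3 x off [0.0001, 0.0, 0.0427] | 0 x rot
```

Emit:
send_rows(jaw=[1,1,1,1,1,1,1,1,1,1,1,1,1,1,1,1], offset=[[0,0,-0.03],[0,0,-0.045],[0,0,-0.045],[0,0,-0.045],[0,0,-0.034],[-0.044,-0.0009,0],[-0.044,-0.0009,0],[-0.044,-0.0009,0],[-0.044,-0.0009,0],[-0.044,-0.0009,0],[-0.044,-0.0009,0],[-0.044,-0.0009,0],[-0.044,-0.0009,0],[-0.044,-0.0009,0],[-0.044,-0.0009,0],[0,0,0]], delta_rot=[[0,0,0],[0,0,0],[0,0,0],[0,0,0],[0,0,0],[0,0,0],[0,0,0],[0,0,0],[0,0,0],[0,0,0],[0,0,0],[0,0,0],[0,0,0],[0,0,0],[0,0,0],[0,0,-1.5]])

```text
time_s: 11.65
position: [0.6107, -0.1696, 0.2303]
tool_rot: [2.269, 2.171, -0.002]
contact_force: [-0.4, -1.2, -0.4]
grip_width: 0.999
finger_force: 0.0
```

Run:
```python
from plan import *
s=ctrl.sense();print(s['position'],s['time_s'])
for n in('side','top'):
    c=read_camera(n)
    for o in comps(c,'red',.11,.135)+comps(c,'green',.11,.135)+[o for o in comps(c,'brown',.001,.06) if o[4]<220 and abs(o[2][1])<400 and o[2][0]<800]: print(n,*o)
segs([pose(610,-164,230,-2.3),pose(610,-164,102,-2.3)],step=45)
```

```text
[ 0.61067211 -0.16963307  0.23034558] 11.65
side red [390. 242.] [ 610.6 -163.7] 124.9 51 18 87.8 99
side green [334. 263.] [ 460.4 -181.8] 125.1 49 14 -84.9 84
side green [415. 279.] [ 601.  -293.7] 125.1 48 17 88.5 122
side green [386. 339.] [ 467.8 -416.1] 125.0 52 18 88.1 207
side green [282. 356.] [ 278.8 -379.5] 120.9 51 18 -10.3 241
side brown [176. 204.] [167.3 394.7] 1.9 70 23 -85.9 27
side brown [434. 255.] [ 782.6 -126.3] 7.5 153 84 -28.4 237
side brown [382. 271.] [ 602.1 -165.9] 39.2 77 43 69.9 202
side brown [ 82. 309.] [-98.3   5.1] 11.4 87 9 89.9 34
side brown [491. 323.] [ 761.2 -378.9] 16.7 99 31 68.2 341
side brown [ 16. 336.] [-231.1  -18.5] 1.7 53 9 -79.3 29
side brown [ 36. 377.] [-180.6 -156.4] 1.7 40 13 -37.3 40
top green [456. 166.] [ 601.2 -298.7] 124.9 36 17 -89.3 163
top green [520. 239.] [ 467.6 -416.9] 125.6 49 16 87.2 238
top green [499. 341.] [ 278.4 -378.8] 121.7 50 19 -11.3 255
top brown [183.  80.] [798.4 245.7] 2.3 41 21 25.4 57
top brown [219.  81.] [799.4 171.7] 2.5 29 10 -63.1 29
top brown [312.  83.] [796.2 -25.2] 2.2 28 17 0.8 39
top brown [17
[... 5296 characters left out ...]
rown [477. 412.] [ 122.3 -368.5] 2.4 29 24 -41.4 56
top brown [464. 412.] [ 123.7 -343.9] 2.5 26 13 71.3 33
top brown [389. 420.] [ 103.3 -188.4] 2.2 27 13 -10.8 35
top brown [492. 434.] [  80.5 -395.9] 2.3 67 64 19.2 260
top brown [403. 445.] [  60.8 -218.2] 2.4 142 94 35.5 828
top brown [464. 432.] [  84.8 -341.9] 2.1 66 37 -54.2 183
top brown [382. 465.] [  20.8 -178.4] 2.5 72 52 -8.3 234
top brown [467. 456.] [  39.1 -348.5] 2.3 34 33 0.8 97
top brown [478. 455.] [  39.3 -369. ] 2.4 23 18 45.7 44
top brown [366. 471.] [   3.7 -144.1] 2.1 19 13 80.9 25
top brown [467. 478.] [  -5.7 -345.4] 2.1 26 7 -89.3 29
1 x off [0.0014, -0.0012, 0.0001] | 0 x rot 
3 x off [-0.0, 0.0, 0.0427] | 0 x rot
```

Emit:
send_rows(jaw=[1,1,1,1,-1,-1,-1,-1,-1,-1,-1,-1,-1,-1], offset=[[0.0015,-0.001,0],[0,0,0.043],[0,0,0.043],[0,0,0.042],[0,0,0],[0,0,0],[0,0,0],[0,0,0],[0,0,0],[0,0,0],[0,0,0],[0,0,-0.025],[0,0,-0.04],[0,0,-0.04]], delta_rot=[[0,0,0],[0,0,0],[0,0,0],[0,0,0],[0,0,0],[0,0,0],[0,0,0],[0,0,0],[0,0,0],[0,0,0],[0,0,0],[0,0,0],[0,0,0],[0,0,0]])

```text
time_s: 13.15
position: [0.6096, -0.1627, 0.2074]
tool_rot: [-2.264, -2.175, 0.001]
contact_force: [0.9, 0.4, -1.8]
grip_width: 0.175
finger_force: 58.9
```

Run:
```python
from plan import *
s=ctrl.sense();print(s['position'],s['contact_force'],s['grip_width'])
# tray: centre ~(449.5,294.2); scoop origin at (449.5,239+...) bar at +20
segs([pose(610,-164,325,-2),pose(469.5,244,325,0),pose(469.5,244,105,0)],step=40)
```

```text
[ 0.60961743 -0.16271592  0.20744732] [ 0.93721634  0.4157264  -1.75440343] 0.17514191963826078
3 x off [-0.0004, 0.0001, -0.0392] | 1 x rot [-0.12, -0.06, -0.28]
11 x off [0.0366, -0.0141, 0.0] | 1 x rot [-0.0, 0.0, -2.0]
6 x off [0.0001, 0.0001, 0.0367] | 0 x rot
```

Emit:
send_rows(jaw=[-1,-1,-1,-1,-1,-1,-1,-1,-1,-1,-1,-1,-1,-1,-1,-1,-1,-1], offset=[[0,0,-0.039],[0,0,-0.039],[0,0,-0.039],[0,0,0],[0.0386,-0.0127,0],[0.0386,-0.0127,0],[0.0386,-0.0127,0],[0.0386,-0.0127,0],[0.0386,-0.0127,0],[0.0386,-0.0127,0],[0.0386,-0.0127,0],[0.0386,-0.0127,0],[0.0386,-0.0127,0],[0.0386,-0.0127,0],[0.0386,-0.0127,0],[0.0286,-0.0094,0],[0,0,0],[0,0,0]], delta_rot=[[0,0,0],[0,0,0],[0,0,0],[0,0,0],[0,0,0],[0,0,0],[0,0,0],[0,0,0],[0,0,0],[0,0,0],[0,0,0],[0,0,0],[0,0,0],[0,0,0],[0,0,0],[0,0,0],[0,0,-2.3],[0,0,0]])

```text
time_s: 14.95
position: [0.4783, 0.2963, 0.3226]
tool_rot: [-2.218, -2.224, 0.004]
contact_force: [-0.7, -0.5, -1.7]
grip_width: 0.177
finger_force: 59.0
```

Run:
```python
from plan import *
s=ctrl.sense();print(s['position'],s['contact_force'],s['grip_width'])
segs([pose(469.5,290,200,0),pose(469.5,290,104,0)],step=40)
```

```text
[0.478326   0.29634124 0.32257459] [-0.7336417  -0.47905799 -1.71307971] 0.17656782863653583
4 x off [-0.0015, -0.0021, 0.0307] | 1 x rot [-0.13, 0.06, 0.14]
3 x off [-0.0001, -0.0001, 0.0319] | 0 x rot
```

Emit:
send_rows(jaw=[-1,-1,-1,-1,-1,-1,-1,-1,-1,1,1,1,1,1], offset=[[-0.0015,-0.0021,0.03],[-0.0015,-0.0021,0.031],[-0.0015,-0.0021,0.031],[-0.0015,-0.0021,0.031],[0,0,0.035],[0,0,0.032],[0,0,0.018],[0,0,0.01],[0,0,0.002],[0,0,0],[0,0,0],[0,0,0],[0,0,0],[0,0,0]], delta_rot=[[0,0,0],[0,0,0],[0,0,0],[0,0,0],[0,0,0],[0,0,0],[0,0,0],[0,0,0],[0,0,0],[0,0,0],[0,0,0],[0,0,0],[0,0,0],[0,0,0]])

```text
time_s: 16.35
position: [0.471, 0.2897, 0.1043]
tool_rot: [2.221, 2.222, 0.0]
contact_force: [0.3, -0.1, 1.1]
grip_width: 0.988
finger_force: 0.0
```

Run:
```python
from plan import *
s=ctrl.sense();print(s['position'],s['contact_force'],s['grip_width'])
# green A
segs([pose(469.5,290,230,0),pose(461,-181.5,230,6),pose(461,-181.5,102,6)],step=45)
```

```text
[0.4709679  0.28966816 0.10429809] [ 0.27624851 -0.07671013  1.05854306] 0.9878342370103542
3 x off [0.0001, -0.0005, -0.0419] | 0 x rot 
11 x off [-0.0429, -0.0008, -0.0] | 1 x rot [0.0, 0.0, -5.97]
3 x off [0.0001, 0.0, 0.0427] | 0 x rot
```

Emit:
send_rows(jaw=[1,1,1,1,1,1,1,1,1,1,1,1,1,1,1,1,1], offset=[[0,0,-0.03],[0,0,-0.045],[0,0,-0.05],[-0.0429,-0.0008,0],[-0.0429,-0.0008,0],[-0.0429,-0.0008,0],[-0.0429,-0.0008,0],[-0.0429,-0.0008,0],[-0.0429,-0.0008,0],[-0.0429,-0.0008,0],[-0.0429,-0.0008,0],[-0.0429,-0.0008,0],[-0.0429,-0.0008,0],[-0.0429,-0.0008,0],[0,0,0],[0,0,0],[0,0,0]], delta_rot=[[0,0,0],[0,0,0],[0,0,0],[0,0,0],[0,0,0],[0,0,0],[0,0,0],[0,0,0],[0,0,0],[0,0,0],[0,0,0],[0,0,0],[0,0,0],[0,0,0],[0,0,-6],[0,0,0],[0,0,0]])

```text
time_s: 18.05
position: [0.4623, -0.1819, 0.2291]
tool_rot: [-2.103, -2.333, -0.0]
contact_force: [-0.9, 0.4, -0.1]
grip_width: 1.0
finger_force: 0.0
```

Run:
```python
from plan import *
s=ctrl.sense();print(s['position'],s['q'].round(2))
for n in('side','top'):
    c=read_camera(n)
    for o in comps(c,'red',.11,.135)+comps(c,'green',.11,.135): print(n,*o)
segs([pose(461,-181.7,102,6)],step=45)
```

```text
[ 0.46234209 -0.18186883  0.22910281] [-0.58 -0.1   2.02  0.    1.23 -0.68]
side red [277. 166.] [471.4 285.9] 125.8 52 18 88.1 52
side green [333. 262.] [ 460.8 -179.9] 125.0 53 16 -86.0 94
side green [414. 278.] [ 601.2 -291.1] 125.1 52 17 86.5 140
side green [386. 339.] [ 467.4 -416.6] 125.1 52 17 88.0 211
side green [282. 356.] [ 278.8 -379.7] 121.0 51 19 -13.9 242
top red [139. 233.] [470.3 288.8] 126.6 53 17 90.0 249
top green [452. 166.] [ 601.5 -291.7] 125.2 49 16 -89.9 234
top green [520. 239.] [ 467.4 -416.8] 125.3 50 16 87.7 233
top green [382. 241.] [ 459.9 -162.3] 125.7 15 11 0.2 51
top green [499. 341.] [ 278.3 -378.5] 121.6 49 18 -10.9 252
3 x off [-0.0001, -0.0005, 0.0424] | 0 x rot
```

Emit:
send_rows(jaw=[1,1,1,-1,-1,-1,-1,-1,-1,-1,-1,-1,-1,-1,-1,-1], offset=[[0,-0.001,0.042],[0,0,0.043],[0,0,0.042],[0,0,0],[0,0,0],[0,0,0],[0,0,0],[0,0,0],[0,0,0],[0,0,0],[0,0,-0.02],[0,0,-0.03],[0,0,-0.04],[0,0,-0.04],[0,0,-0.04],[0,0,-0.04]], delta_rot=[[0,0,0],[0,0,0],[0,0,0],[0,0,0],[0,0,0],[0,0,0],[0,0,0],[0,0,0],[0,0,0],[0,0,0],[0,0,0],[0,0,0],[0,0,0],[0,0,0],[0,0,0],[0,0,0]])

```text
time_s: 19.75
position: [0.461, -0.1819, 0.3139]
tool_rot: [2.101, 2.335, 0.0]
contact_force: [0.6, -0.3, -1.3]
grip_width: 0.178
finger_force: 58.8
```

Run:
```python
from plan import *
s=ctrl.sense();print(s['position'],s['contact_force'],s['grip_width'])
# pour geometry: grasp point g (bar centre) = TCP - 11mm*toolz ; lip rel bar (-80,-91)
def pour(th,lx,lz,yaw=0):
    t=np.radians(th); gx=lx-(-80*np.cos(t)+91*np.sin(t)); gz=lz-(-80*np.sin(t)-91*np.cos(t))
    return gx+11*np.sin(t), gz-11*np.cos(t)
for th in (0,15,30,40,50,55): print(th,[round(float(v),1) for v in pour(th,628,215)])
a=pour(15,635,230); b=pour(35,633,222);d=pour(52,630,218); yaw=0
segs([pose(600,13,330,0,0),pose(a[0],13,a[1],0,15),pose(b[0],13,b[1],0,35),pose(d[0],13,d[1],0,52)],step=35)
```

```text
[ 0.46101662 -0.18193045  0.31386849] [ 0.56822553 -0.32576628 -1.30497472] 0.17787467621117034
0 [708.0, 295.0]
15 [684.6, 313.0]
30 [657.3, 324.3]
40 [637.9, 327.7]
50 [618.1, 327.7]
55 [608.4, 326.4]
7 x off [0.0256, 0.0227, -0.0023] | 1 x rot [0.01, -0.01, 6.03]
3 x off [0.0, 0.0305, 0.0007] | 2 x rot [-7.5, 0.0, 0.0]
2 x off [0.0, -0.0182, -0.0077] | 3 x rot [-6.67, 0.0, 0.0]
2 x off [0.0, -0.0158, -0.0092] | 3 x rot [-5.66, 0.0, 0.0]
```

```bash
cat >> plan.py <<'E'
def pour(th,lx=630,lz=220):
    t=np.radians(th); gx=lx-(-80*np.cos(t)+91*np.sin(t)); gz=lz-(-80*np.sin(t)-91*np.cos(t))
    return pose(gx+11*np.sin(t),13,gz-11*np.cos(t),0,th)
E
python3 - <<'E'
from plan import *
segs([pose(461,-182,325,0),(pour(0)[0]+[0,0,.025],pour(0)[1])],step=26)
s0=ctrl.sense
class F: pass
p,R=pour(0); p=p+[0,0,.025]
import plan as pl
pl.ctrl=F(); pl.ctrl.sense=lambda:{'position':p,'tool_rot':R.as_rotvec()}
pl.plan([(pour(a,lz=220+max(0,25-a)),-1,1) for a in (6,12,18,24,30,36,42,48,52)])
pl.ctrl.sense=lambda q=pour(52):{'position':q[0],'tool_rot':q[1].as_rotvec()}
E
```

```text
1 x off [-0.0001, -0.0, -0.0111] | 1 x rot [0.01, -0.01, 6.03]
13 x off [0.015, 0.0192, -0.0] | 0 x rot 
9 {"jaw":[-1,-1,-1,-1,-1,-1,-1,-1,-1],"offset":[[0.0,-0.009,-0.002],[0.0,-0.009,-0.002],[0.0,-0.01,-0.002],[0.0,-0.011,-0.002],[0.0,-0.009,-0.007],[0.0,-0.009,-0.008],[0.0,-0.009,-0.008],[0.0,-0.009,-0.008],[0.0,-0.005,-0.005]],"delta_rot":[[-6.0,0.0,0.0],[-6.0,0.0,0.0],[-6.0,0.0,0.0],[-6.0,0.0,0.0],[-6.0,0.0,0.0],[-6.0,0.0,0.0],[-6.0,0.0,0.0],[-6.0,0.0,0.0],[-4.0,0.0,0.0]]}
```

Emit:
send_rows(jaw=[-1,-1,-1,-1,-1,-1,-1,-1,-1,-1,-1,-1,-1,-1,-1,-1,-1], offset=[[0,0,-0.011],[0.0075,0.0096,0],[0.015,0.0192,0],[0.015,0.0192,0],[0.015,0.0192,0],[0.015,0.0192,0],[0.015,0.0192,0],[0.015,0.0192,0],[0.015,0.0192,0],[0.015,0.0192,0],[0.015,0.0192,0],[0.015,0.0192,0],[0.015,0.0192,0],[0.015,0.0192,0],[0.0075,0.0096,0],[0,0,0],[0,0,0]], delta_rot=[[0,0,6],[0,0,0],[0,0,0],[0,0,0],[0,0,0],[0,0,0],[0,0,0],[0,0,0],[0,0,0],[0,0,0],[0,0,0],[0,0,0],[0,0,0],[0,0,0],[0,0,0],[0,0,0],[0,0,0]])

```text
time_s: 21.45
position: [0.7104, 0.0129, 0.3219]
tool_rot: [-2.218, -2.222, 0.003]
contact_force: [0.2, 0.5, -2.4]
grip_width: 0.176
finger_force: 58.8
```

Run:
```python
from plan import *
s=ctrl.sense();print(s['position'],s['q'].round(2),s['contact_force'])
p,R=pour(0);print(p)
c=read_camera('side'); save('side2',c['image'][60:360,180:580])
```

```text
[0.7103588  0.01294267 0.32193547] [-0.12  0.32  1.39 -0.    1.44 -0.13] [ 0.1800711   0.46933646 -2.3786092 ]
[0.71  0.013 0.3  ]
```

View pics/side2.png

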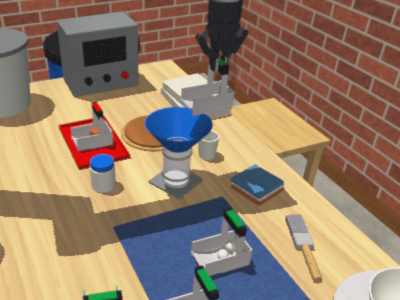

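Emit:
send_rows(jaw=[-1,-1,-1,-1,-1,-1,-1,-1,-1,-1,-1,-1,-1,-1,-1,-1,-1,-1,-1,-1], offset=[[0,-0.009,-0.002],[0,-0.009,-0.002],[0,-0.01,-0.002],[0,-0.011,-0.002],[0,-0.009,-0.007],[0,-0.009,-0.008],[0,-0.009,-0.008],[0,-0.009,-0.008],[0,-0.005,-0.005],[0,0,0],[0,0,0],[0,0,0],[0,0,0],[0,0,0],[0,0,0],[0,0,0],[0,0,0],[0,0,0],[0,0,0],[0,0,0]], delta_rot=[[-6,0,0],[-6,0,0],[-6,0,0],[-6,0,0],[-6,0,0],[-6,0,0],[-6,0,0],[-6,0,0],[-4,0,0],[0,0,0],[0,0,0],[0,0,0],[0,0,0],[0,0,0],[0,0,0],[0,0,0],[0,0,0],[0,0,0],[0,0,0],[0,0,0]])

```text
time_s: 23.5
position: [0.6175, 0.0128, 0.3307]
tool_rot: [1.678, 1.679, 0.819]
contact_force: [-0.8, 0.4, -1.1]
grip_width: 0.179
finger_force: 59.3
```

Run:
```python
from plan import *
s=ctrl.sense();print(s['position'],s['q'].round(2),s['contact_force'],(pose(0,0,0)[1].inv()*Ro.from_rotvec(s['tool_rot'])).as_rotvec(degrees=True))
a=read_camera('side')['image'][60:360,180:580]; b=read_camera('top')['image'][60:360,160:560]; save('v3',np.hstack([a,b]))
```

```text
[0.61754069 0.01284672 0.3306552 ] [-0.21 -0.29  2.15  0.42  0.41 -0.52] [-0.76416284  0.39171956 -1.06856897] [-5.19991030e+01  1.90931833e-02 -4.01955007e-02]
```

View pics/v3.png

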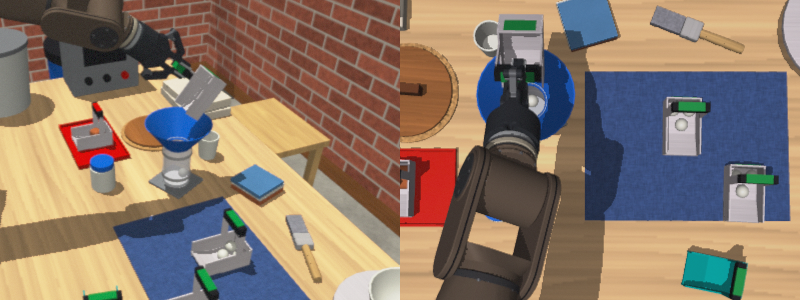

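Emit:
send_rows(jaw=[-1,-1,-1,-1,-1,-1,-1,-1,-1,-1,-1], offset=[[0,0.005,0.005],[0,0.009,0.008],[0,0.009,0.008],[0,0.009,0.008],[0,0.009,0.007],[0,0.011,0.002],[0,0.01,0.002],[0,0.009,0.002],[0,0.009,0.002],[0,0,0],[0,0,0]], delta_rot=[[4,0,0],[6,0,0],[6,0,0],[6,0,0],[6,0,0],[6,0,0],[6,0,0],[6,0,0],[6,0,0],[0,0,0],[0,0,0]])

```text
time_s: 24.7
position: [0.7116, 0.0129, 0.3316]
tool_rot: [-2.22, -2.222, -0.001]
contact_force: [0.3, 1.2, -1.9]
grip_width: 0.173
finger_force: 59.2
```

Run:
```python
from plan import *
s=ctrl.sense();print(s['position'],s['contact_force'],(pose(0,0,0)[1].inv()*Ro.from_rotvec(s['tool_rot'])).as_rotvec(degrees=True))
segs([pose(475,-182,315,0),pose(475,-182,103,0)],step=40)
```

```text
[0.71162579 0.01294051 0.33158126] [ 0.26676271  1.1631219  -1.93039822] [-0.00707329  0.02047275 -0.04673969]
8 x off [-0.0243, -0.0296, 0.0021] | 0 x rot 
6 x off [-0.0001, -0.0, 0.0353] | 0 x rot
```

Emit:
send_rows(jaw=[-1,-1,-1,-1,-1,-1,-1,-1,-1,-1,-1,-1,-1,-1,-1,-1,-1,-1], offset=[[-0.0243,-0.0296,0.002],[-0.0243,-0.0296,0.002],[-0.0243,-0.0296,0.002],[-0.0243,-0.0296,0.002],[-0.0243,-0.0296,0.002],[-0.0243,-0.0296,0.002],[-0.0243,-0.0296,0.002],[-0.0243,-0.0296,0.003],[0,0,0],[0,0,0.035],[0,0,0.04],[0,0,0.04],[0,0,0.038],[0,0,0.028],[0,0,0.015],[0,0,0.01],[0,0,0],[0,0,0]], delta_rot=[[0,0,0],[0,0,0],[0,0,0],[0,0,0],[0,0,0],[0,0,0],[0,0,0],[0,0,0],[0,0,0],[0,0,0],[0,0,0],[0,0,0],[0,0,0],[0,0,0],[0,0,0],[0,0,0],[0,0,0],[0,0,0]])

```text
time_s: 26.5
position: [0.4752, -0.1818, 0.1112]
tool_rot: [2.219, 2.221, 0.001]
contact_force: [0.5, 0.1, -0.7]
grip_width: 0.174
finger_force: 59.4
```

Emit:
send_rows(jaw=[-1,-1,-1,1,1,1,1], offset=[[0,0,0.004],[0,0,0.003],[0,0,0],[0,0,0],[0,0,0],[0,0,0],[0,0,0]], delta_rot=[[0,0,0],[0,0,0],[0,0,0],[0,0,0],[0,0,0],[0,0,0],[0,0,0]])

```text
time_s: 27.2
position: [0.4746, -0.1817, 0.1028]
tool_rot: [-2.221, -2.222, 0.0]
contact_force: [0.1, -0.4, -0.1]
grip_width: 0.845
finger_force: 0.0
```

Run:
```python
from plan import *
s=ctrl.sense();print(s['position'],s['contact_force'])
segs([pose(475,-182,230,0),pose(601.3,-292,230,-.5),pose(601.3,-292,102,-.5)],step=45)
```

```text
[ 0.47455247 -0.18168103  0.10280286] [ 0.09507512 -0.42906909 -0.14520512]
3 x off [-0.0001, 0.0001, -0.0424] | 0 x rot 
4 x off [-0.0275, 0.0316, -0.0] | 1 x rot [-0.0, -0.0, 0.54]
3 x off [-0.0, -0.0, 0.0427] | 0 x rot
```

Emit:
send_rows(jaw=[1,1,1,1,1,1,1,1,1,1], offset=[[0,0,0],[0,0,-0.04],[0,0,-0.043],[0,0,-0.044],[-0.0275,0.0316,0],[-0.0275,0.0316,0],[-0.0275,0.0316,0],[-0.0275,0.0316,0],[0,0,0],[0,0,0]], delta_rot=[[0,0,0],[0,0,0],[0,0,0],[0,0,0],[0,0,0],[0,0,0],[0,0,0],[0,0,0],[0,0,0.5],[0,0,0]])

```text
time_s: 28.2
position: [0.6009, -0.2917, 0.2284]
tool_rot: [-2.229, -2.21, 0.001]
contact_force: [-0.5, 0.3, 0.2]
grip_width: 1.0
finger_force: 0.0
```

Run:
```python
from plan import *
s=ctrl.sense();print(s['position'])
for n in('side','top'):
    c=read_camera(n)
    for o in comps(c,'red',.11,.135)+comps(c,'green',.11,.135): print(n,*o)
c=read_camera('side');save('v4',cv2.resize(c['image'][130:400,250:470],None,fx=2.2,fy=2.2,interpolation=cv2.INTER_CUBIC))
segs([pose(601.3,-292.3,102,-.5)],step=45)
```

```text
[ 0.60090352 -0.29173277  0.2284282 ]
side red [277. 167.] [470.6 287. ] 125.6 57 18 87.4 53
side green [339. 260.] [ 474.2 -179.1] 125.1 53 17 88.9 103
side green [414. 278.] [ 601.9 -291.5] 125.1 53 17 88.2 113
side green [386. 339.] [ 467.3 -416.9] 125.1 52 17 88.3 212
side green [282. 356.] [ 278.8 -379.5] 120.9 51 19 -15.0 236
top red [138. 233.] [470.2 288.4] 126.4 53 17 89.2 255
top green [520. 239.] [ 467.6 -416.4] 125.4 50 16 87.2 240
top green [499. 341.] [ 278.5 -378.5] 121.6 49 18 -11.3 254
3 x off [-0.0005, 0.0003, 0.0427] | 0 x rot
```

View pics/v4.png

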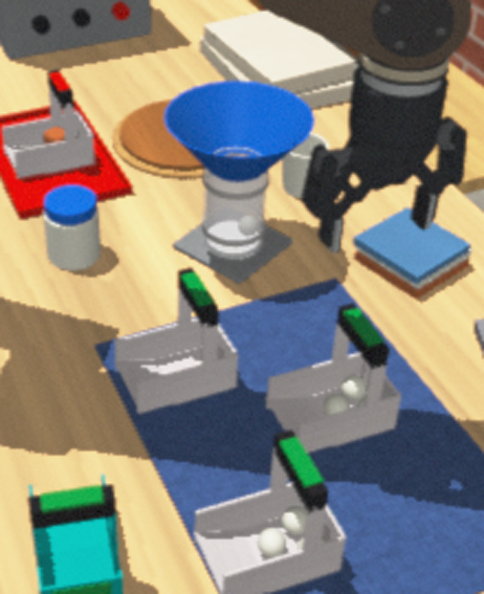

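Emit:
send_rows(jaw=[1,1,1,-1,-1,-1,-1,-1,-1,-1,-1,-1,-1,-1,-1,-1,-1], offset=[[-0.001,0,0.042],[0,0,0.043],[0,0,0.042],[0,0,0],[0,0,0],[0,0,0],[0,0,0],[0,0,0],[0,0,0],[0,0,0],[0,0,-0.02],[0,0,-0.03],[0,0,-0.043],[0,0,-0.043],[0,0,-0.043],[0,0,-0.043],[0,0,0]], delta_rot=[[0,0,0],[0,0,0],[0,0,0],[0,0,0],[0,0,0],[0,0,0],[0,0,0],[0,0,0],[0,0,0],[0,0,0],[0,0,0],[0,0,0],[0,0,0],[0,0,0],[0,0,0],[0,0,0],[0,0,0]])

```text
time_s: 30.05
position: [0.6032, -0.2939, 0.3344]
tool_rot: [2.22, 2.202, 0.005]
contact_force: [0.8, -0.1, -1.5]
grip_width: 0.175
finger_force: 58.9
```

Run:
```python
from plan import *
s=ctrl.sense();print(s['position'],s['contact_force'],s['grip_width'])
segs([(pour(0)[0]+[0,0,.025],pour(0)[1])],step=26)
```

```text
[ 0.60324763 -0.29394484  0.33438458] [ 0.80731916 -0.06081863 -1.46362952] 0.17532800219961703
13 x off [0.0237, 0.008, 0.0006] | 1 x rot [0.72, 0.49, -0.45]
```

Emit:
send_rows(jaw=[-1,-1,-1,-1,-1,-1,-1,-1,-1,-1,-1,-1,-1,-1,-1,-1], offset=[[0.0118,0.004,0],[0.0237,0.0081,0],[0.0237,0.0081,0],[0.0237,0.0081,0],[0.0237,0.0081,0],[0.0237,0.0081,0],[0.0237,0.0081,0],[0.0237,0.0081,0],[0.0237,0.0081,0],[0.0237,0.0081,0],[0.0237,0.0081,0],[0.0237,0.0081,0],[0.0237,0.0081,0],[0.0118,0.004,0],[0,0,0],[0,0,0]], delta_rot=[[0,0,-0.5],[0,0,0],[0,0,0],[0,0,0],[0,0,0],[0,0,0],[0,0,0],[0,0,0],[0,0,0],[0,0,0],[0,0,0],[0,0,0],[0,0,0],[0,0,0],[0,0,0],[0,0,0]])

```text
time_s: 31.65
position: [0.7055, 0.0152, 0.3231]
tool_rot: [-2.219, -2.221, 0.004]
contact_force: [-0.5, -0.2, -2.7]
grip_width: 0.169
finger_force: 58.9
```

Run:
```python
from plan import *
s=ctrl.sense();print(s['position'],s['contact_force'])
segs([(pour(0)[0]+[0,0,.025],pour(0)[1])],step=26)
```

```text
[0.70552103 0.01524017 0.3231151 ] [-0.54666204 -0.20990118 -2.70240128]
1 x off [-0.0022, 0.0045, -0.0019] | 1 x rot [-0.17, 0.03, 0.06]
```

Emit:
send_rows(jaw=[-1,-1,-1,-1,-1,-1,-1,-1,-1,-1,-1,-1,-1,-1,-1,-1,-1,-1,-1,-1], offset=[[-0.002,-0.005,-0.003],[0,-0.009,-0.003],[0,-0.01,-0.003],[0,-0.011,-0.002],[0,-0.009,-0.007],[0,-0.009,-0.008],[0,-0.009,-0.008],[0,-0.009,-0.008],[0,-0.005,-0.005],[0,0,0],[0,0,0],[0,0,0],[0,0,0],[0,0,0],[0,0,0],[0,0,0],[0,0,0],[0,0,0],[0,0,0],[0,0,0]], delta_rot=[[-6,0,0],[-6,0,0],[-6,0,0],[-6,0,0],[-6,0,0],[-6,0,0],[-6,0,0],[-6,0,0],[-4,0,0],[0,0,0],[0,0,0],[0,0,0],[0,0,0],[0,0,0],[0,0,0],[0,0,0],[0,0,0],[0,0,0],[0,0,0],[0,0,0]])

```text
time_s: 33.65
position: [0.6164, 0.0134, 0.3351]
tool_rot: [1.678, 1.679, 0.819]
contact_force: [-0.4, 0.5, -2.0]
grip_width: 0.176
finger_force: 59.3
```

Emit:
send_rows(jaw=[-1,-1,-1,-1,-1,-1,-1,-1,-1,-1,-1], offset=[[0,0.005,0.005],[0,0.009,0.008],[0,0.009,0.008],[0,0.009,0.008],[0,0.009,0.007],[0,0.011,0.002],[0,0.01,0.002],[0,0.009,0.002],[0,0.009,0.002],[0,0,0],[0,0,0]], delta_rot=[[4,0,0],[6,0,0],[6,0,0],[6,0,0],[6,0,0],[6,0,0],[6,0,0],[6,0,0],[6,0,0],[0,0,0],[0,0,0]])

```text
time_s: 34.75
position: [0.7105, 0.0135, 0.3361]
tool_rot: [-2.221, -2.222, -0.001]
contact_force: [-0.4, -0.4, -2.5]
grip_width: 0.179
finger_force: 59.3
```

Run:
```python
from plan import *
s=ctrl.sense();print(s['position'],s['contact_force'],(pose(0,0,0)[1].inv()*Ro.from_rotvec(s['tool_rot'])).as_rotvec(degrees=True))
segs([pose(601,-292,320,0),pose(601,-292,103.5,0)],step=40)
```

```text
[0.71053881 0.01348124 0.33611437] [-0.44762435 -0.42067998 -2.50972138] [-0.01522082  0.01904286 -0.0460907 ]
9 x off [-0.0339, -0.0122, 0.0018] | 0 x rot 
6 x off [-0.0001, -0.0, 0.036] | 0 x rot
```

Emit:
send_rows(jaw=[-1,-1,-1,-1,-1,-1,-1,-1,-1,-1,-1,-1,-1,-1,-1,-1,-1,-1,-1], offset=[[-0.0339,-0.0122,0.0018],[-0.0339,-0.0122,0.0018],[-0.0339,-0.0122,0.0018],[-0.0339,-0.0122,0.0018],[-0.0339,-0.0122,0.0018],[-0.0339,-0.0122,0.0018],[-0.0339,-0.0122,0.0018],[-0.0339,-0.0122,0.0018],[-0.0339,-0.0122,0.0018],[0,0,0],[0,0,0.04],[0,0,0.04],[0,0,0.04],[0,0,0.038],[0,0,0.028],[0,0,0.015],[0,0,0.01],[0,0,0],[0,0,0]], delta_rot=[[0,0,0],[0,0,0],[0,0,0],[0,0,0],[0,0,0],[0,0,0],[0,0,0],[0,0,0],[0,0,0],[0,0,0],[0,0,0],[0,0,0],[0,0,0],[0,0,0],[0,0,0],[0,0,0],[0,0,0],[0,0,0],[0,0,0]])

```text
time_s: 36.65
position: [0.6015, -0.2922, 0.1123]
tool_rot: [2.218, 2.22, 0.001]
contact_force: [0.7, 0.9, -1.3]
grip_width: 0.173
finger_force: 59.3
```

Emit:
send_rows(jaw=[-1,-1,-1,1,1,1,1,1,1,1,1], offset=[[0,0,0.004],[0,0,0.004],[0,0,0],[0,0,0],[0,0,0],[0,0,0],[0,0,0],[0,0,0],[0,0,-0.035],[0,0,-0.045],[0,0,-0.045]], delta_rot=[[0,0,0],[0,0,0],[0,0,0],[0,0,0],[0,0,0],[0,0,0],[0,0,0],[0,0,0],[0,0,0],[0,0,0],[0,0,0]])

```text
time_s: 37.75
position: [0.6, -0.2914, 0.2275]
tool_rot: [-2.219, -2.221, 0.001]
contact_force: [0.9, -0.9, 0.5]
grip_width: 0.998
finger_force: 0.0
```

Run:
```python
from plan import *
s=ctrl.sense();print(s['position'],s['contact_force'])
segs([pose(467.4,-416.7,230,-2.3)],step=45)
```

```text
[ 0.5999958  -0.29137273  0.2275022 ] [ 0.9277824  -0.9159914   0.51212134]
5 x off [-0.025, -0.0265, -0.0005] | 1 x rot [-0.11, -0.07, 2.34]
```

Emit:
send_rows(jaw=[1,1,1,1,1,1,1], offset=[[-0.025,-0.0265,0],[-0.025,-0.0265,0],[-0.025,-0.0265,0],[-0.025,-0.0265,0],[-0.025,-0.0265,0],[0,0,0],[0,0,0]], delta_rot=[[0,0,0],[0,0,0],[0,0,0],[0,0,0],[0,0,0],[0,0,2.3],[0,0,0]])

```text
time_s: 38.45
position: [0.4672, -0.4176, 0.2271]
tool_rot: [-2.267, -2.175, -0.0]
contact_force: [-0.2, 0.6, 0.6]
grip_width: 0.999
finger_force: 0.0
```

Run:
```python
from plan import *
s=ctrl.sense();print(s['position'])
for n in('side','top'):
    c=read_camera(n)
    for o in comps(c,'red',.11,.135)+comps(c,'green',.11,.135): print(n,*o)
    save('v5'+n,cv2.resize(c['image'][130:400,250:470] if n=='side' else c['image'][80:300,230:560],None,fx=2.2,fy=2.2,interpolation=cv2.INTER_CUBIC))
segs([pose(467.4,-416.7,102,-2.3)],step=45)
```

```text
[ 0.46722058 -0.41760636  0.22708359]
side red [277. 167.] [470.8 286.4] 126.0 56 17 89.5 54
side green [339. 261.] [ 474.4 -180.2] 125.1 56 17 89.5 118
side green [410. 274.] [ 597.7 -277.2] 125.0 28 11 59.1 40
side green [386. 339.] [ 466.7 -417.5] 125.1 50 14 88.4 160
side green [282. 356.] [ 279.  -379.1] 121.2 51 20 -10.8 249
top red [139. 233.] [470.1 288.7] 126.4 52 17 89.0 254
top green [451. 166.] [ 601.4 -290.2] 125.0 50 17 -89.6 241
top green [392. 233.] [ 475.1 -180.9] 125.6 49 15 -89.5 233
3 x off [-0.0, -0.0003, 0.0417] | 0 x rot
```

View pics/v5side.png

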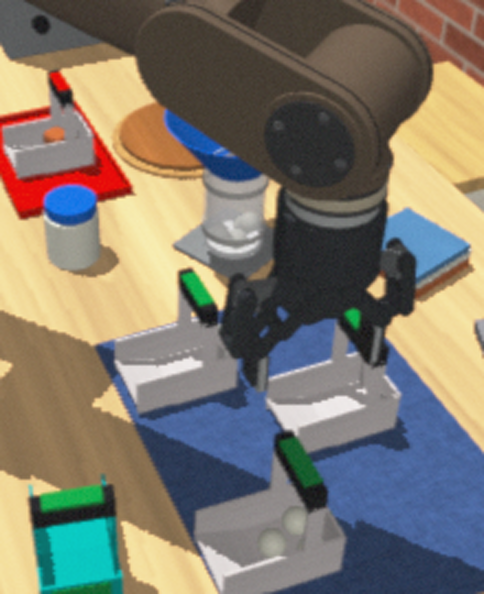

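View pics/v5top.png

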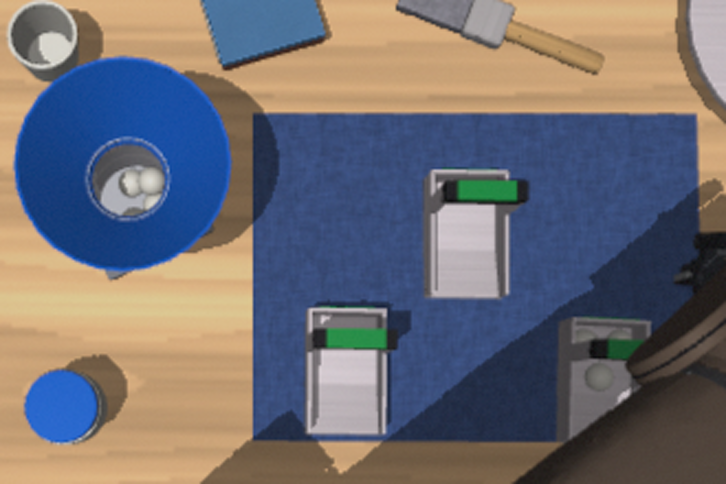

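Emit:
send_rows(jaw=[1,1,1,-1,-1,-1,-1,-1,-1,-1,-1,-1,-1,-1,-1,-1,-1,-1], offset=[[0,0,0.041],[0,0,0.042],[0,0,0.042],[0,0,0],[0,0,0],[0,0,0],[0,0,0],[0,0,0],[0,0,0],[0,0,0],[0,0,-0.02],[0,0,-0.03],[0,0,-0.043],[0,0,-0.043],[0,0,-0.043],[0,0,-0.03],[0,0,-0.013],[0,0,0]], delta_rot=[[0,0,0],[0,0,0],[0,0,0],[0,0,0],[0,0,0],[0,0,0],[0,0,0],[0,0,0],[0,0,0],[0,0,0],[0,0,0],[0,0,0],[0,0,0],[0,0,0],[0,0,0],[0,0,0],[0,0,0],[0,0,0]])

```text
time_s: 40.35
position: [0.4685, -0.4172, 0.3262]
tool_rot: [2.262, 2.174, -0.0]
contact_force: [-0.3, 0.6, -2.7]
grip_width: 0.177
finger_force: 58.8
```

Run:
```python
from plan import *
s=ctrl.sense();print(s['position'],s['contact_force'],s['grip_width'])
segs([pose(467.4,-416.7,325,0),(pour(0)[0]+[0,0,.025],pour(0)[1])],step=26)
```

```text
[ 0.46852191 -0.41724105  0.32621119] [-0.30686416  0.60688063 -2.67241044] 0.17735564427312148
1 x off [0.0005, -0.0011, 0.0012] | 1 x rot [0.16, 0.16, -2.26]
19 x off [0.0226, 0.0128, -0.0] | 0 x rot
```

Emit:
send_rows(jaw=[-1,-1,-1,-1,-1,-1,-1,-1,-1,-1,-1,-1,-1,-1,-1,-1,-1,-1,-1,-1], offset=[[0.0113,0.0064,0],[0.0226,0.0128,0],[0.0226,0.0128,0],[0.0226,0.0128,0],[0.0226,0.0128,0],[0.0226,0.0128,0],[0.0226,0.0128,0],[0.0226,0.0128,0],[0.0226,0.0128,0],[0.0226,0.0128,0],[0.0226,0.0128,0],[0.0226,0.0128,0],[0.0226,0.0128,0],[0.0226,0.0128,0],[0.0226,0.0128,0],[0.0226,0.0128,0],[0.0226,0.0128,0],[0.0226,0.0128,0],[0.0226,0.0128,0],[0.0113,0.0064,0]], delta_rot=[[0,0,-2.3],[0,0,0],[0,0,0],[0,0,0],[0,0,0],[0,0,0],[0,0,0],[0,0,0],[0,0,0],[0,0,0],[0,0,0],[0,0,0],[0,0,0],[0,0,0],[0,0,0],[0,0,0],[0,0,0],[0,0,0],[0,0,0],[0,0,0]])

```text
time_s: 42.35
position: [0.7109, 0.0156, 0.3198]
tool_rot: [-2.213, -2.222, 0.005]
contact_force: [0.2, 0.6, -2.3]
grip_width: 0.174
finger_force: 58.8
```

Emit:
send_rows(jaw=[-1,-1], offset=[[0,0,0],[0,0,0]], delta_rot=[[0,0,0],[0,0,0]])

```text
time_s: 42.55
position: [0.7108, 0.0124, 0.3224]
tool_rot: [-2.218, -2.222, 0.004]
contact_force: [-0.2, -0.2, -2.4]
grip_width: 0.177
finger_force: 58.8
```

Run:
```python
from plan import *
s=ctrl.sense();print(s['position'],s['contact_force'])
segs([(pour(0)[0]+[0,0,.025],pour(0)[1])],step=26)
```

```text
[0.7107978  0.01236219 0.32240923] [-0.17299789 -0.15264026 -2.37811307]
1 x off [0.0006, -0.0008, -0.0026] | 1 x rot [-0.18, 0.03, 0.09]
```

Emit:
send_rows(jaw=[-1,-1,-1,-1,-1,-1,-1,-1,-1,-1,-1,-1,-1,-1,-1,-1,-1,-1,-1,-1], offset=[[0,-0.009,-0.003],[0,-0.009,-0.003],[0,-0.01,-0.003],[0,-0.011,-0.002],[0,-0.009,-0.007],[0,-0.009,-0.008],[0,-0.009,-0.008],[0,-0.009,-0.008],[0,-0.005,-0.005],[0,0,0],[0,0,0],[0,0,0],[0,0,0],[0,0,0],[0,0,0],[0,0,0],[0,0,0],[0,0,0],[0,0,0],[0,0,0]], delta_rot=[[-6,0,0],[-6,0,0],[-6,0,0],[-6,0,0],[-6,0,0],[-6,0,0],[-6,0,0],[-6,0,0],[-4,0,0],[0,0,0],[0,0,0],[0,0,0],[0,0,0],[0,0,0],[0,0,0],[0,0,0],[0,0,0],[0,0,0],[0,0,0],[0,0,0]])

```text
time_s: 44.55
position: [0.6177, 0.0124, 0.3345]
tool_rot: [1.678, 1.679, 0.819]
contact_force: [-0.1, 0.4, -1.5]
grip_width: 0.177
finger_force: 59.4
```

Emit:
send_rows(jaw=[-1,-1,-1,-1,-1,-1,-1,-1,-1,-1,-1], offset=[[0,0.005,0.005],[0,0.009,0.008],[0,0.009,0.008],[0,0.009,0.008],[0,0.009,0.007],[0,0.011,0.002],[0,0.01,0.002],[0,0.009,0.002],[0,0.009,0.002],[0,0,0],[0,0,0]], delta_rot=[[4,0,0],[6,0,0],[6,0,0],[6,0,0],[6,0,0],[6,0,0],[6,0,0],[6,0,0],[6,0,0],[0,0,0],[0,0,0]])

```text
time_s: 45.65
position: [0.7119, 0.0125, 0.3354]
tool_rot: [-2.221, -2.222, -0.001]
contact_force: [0.1, -0.8, -1.5]
grip_width: 0.179
finger_force: 59.4
```

Run:
```python
from plan import *
s=ctrl.sense();print(s['position'],s['contact_force'],(pose(0,0,0)[1].inv()*Ro.from_rotvec(s['tool_rot'])).as_rotvec(degrees=True))
segs([pose(480,-417,320,0),pose(480,-417,103.5,0)],step=40)
```

```text
[0.71186595 0.01251944 0.3354368 ] [ 0.11140433 -0.78372756 -1.48433906] [-0.01446724  0.0214124  -0.04441783]
13 x off [-0.033, -0.0179, 0.0012] | 0 x rot 
6 x off [-0.0001, 0.0001, 0.036] | 0 x rot
```

Emit:
send_rows(jaw=[-1,-1,-1,-1,-1,-1,-1,-1,-1,-1,-1,-1,-1,-1,-1,-1,-1,-1,-1], offset=[[-0.033,-0.0179,0.0012],[-0.033,-0.0179,0.0012],[-0.033,-0.0179,0.0012],[-0.033,-0.0179,0.0012],[-0.033,-0.0179,0.0012],[-0.033,-0.0179,0.0012],[-0.033,-0.0179,0.0012],[-0.033,-0.0179,0.0012],[-0.033,-0.0179,0.0012],[-0.033,-0.0179,0.0012],[-0.033,-0.0179,0.0012],[-0.033,-0.0179,0.0012],[-0.033,-0.0179,0.0012],[0,0,0],[0,0,0.04],[0,0,0.04],[0,0,0.04],[0,0,0.038],[0,0,0.028]], delta_rot=[[0,0,0],[0,0,0],[0,0,0],[0,0,0],[0,0,0],[0,0,0],[0,0,0],[0,0,0],[0,0,0],[0,0,0],[0,0,0],[0,0,0],[0,0,0],[0,0,0],[0,0,0],[0,0,0],[0,0,0],[0,0,0],[0,0,0]])

```text
time_s: 47.55
position: [0.4782, -0.4146, 0.1333]
tool_rot: [-2.22, -2.222, -0.001]
contact_force: [0.2, 0.3, -2.7]
grip_width: 0.178
finger_force: 59.4
```

Emit:
send_rows(jaw=[-1,-1,-1,-1], offset=[[0,0,0.015],[0,0,0.01],[0,0,0],[0,0,0]], delta_rot=[[0,0,0],[0,0,0],[0,0,0],[0,0,0]])

```text
time_s: 47.95
position: [0.4799, -0.4174, 0.1122]
tool_rot: [2.218, 2.22, -0.0]
contact_force: [0.0, -0.0, -0.8]
grip_width: 0.175
finger_force: 59.4
```

Emit:
send_rows(jaw=[-1,-1,-1,1,1,1,1,1,1,1,1], offset=[[0,0,0.004],[0,0,0.004],[0,0,0],[0,0,0],[0,0,0],[0,0,0],[0,0,0],[0,0,0],[0,0,-0.035],[0,0,-0.045],[0,0,-0.045]], delta_rot=[[0,0,0],[0,0,0],[0,0,0],[0,0,0],[0,0,0],[0,0,0],[0,0,0],[0,0,0],[0,0,0],[0,0,0],[0,0,0]])

```text
time_s: 49.05
position: [0.4786, -0.4162, 0.2275]
tool_rot: [-2.219, -2.221, -0.0]
contact_force: [0.9, 0.2, 0.4]
grip_width: 0.997
finger_force: 0.0
```

Run:
```python
from plan import *
s=ctrl.sense();print(s['position'],s['contact_force'])
segs([pose(480,-417,270,0),pose(648.5,274.5,270,-3.8)],step=45)
```

```text
[ 0.47863092 -0.41617889  0.22754499] [0.87493164 0.20174307 0.3858887 ]
1 x off [-0.0007, 0.0013, -0.0425] | 0 x rot 
16 x off [0.0432, 0.0106, 0.0001] | 1 x rot [-0.08, -0.09, 3.84]
```

Emit:
send_rows(jaw=[1,1,1,1,1,1,1,1,1], offset=[[0,0,-0.042],[0.043,0.0106,0],[0.043,0.0106,0],[0.043,0.0106,0],[0.043,0.0106,0],[0.043,0.0106,0],[0.043,0.0106,0],[0,0,0],[0,0,0]], delta_rot=[[0,0,0],[0,0,0],[0,0,0],[0,0,0],[0,0,0],[0,0,0],[0,0,0],[0,0,3.8],[0,0,0]])

```text
time_s: 49.95
position: [0.5427, -0.1572, 0.2692]
tool_rot: [2.29, 2.15, -0.0]
contact_force: [-0.7, -0.2, -0.3]
grip_width: 0.997
finger_force: 0.0
```

Run:
```python
from plan import *
s=ctrl.sense();print(s['position'])
I=[]
for n in('side','top'):
    c=read_camera(n)
    W=cloud(c)
    for o in comps(c,'red',.11,.135)+comps(c,'green',.11,.135)+[o for o in comps(c,'brown',.01,.06) if o[2][1]>150 and o[2][1]<400 and 500<o[2][0]<800]: print(n,*o)
    m=mask(c,'brown')&(W[...,2]>.035)&(W[...,2]<.055)&(abs(W[...,0]-.648)<.12)&(abs(W[...,1]-.274)<.12)
    if m.sum()>10:
        P=W[m]; print('grip',n,cv2.minAreaRect((P[:,:2]*1000).astype('float32')),np.median(P[:,2]),m.sum())
    I.append(c['image'])
a=cv2.resize(I[0][150:410,250:470],None,fx=1.8,fy=1.8); b=cv2.resize(I[1][60:320,80:280],None,fx=1.8,fy=1.8)
save('v6',np.hstack([a,b]))
```

```text
[ 0.54265588 -0.15721961  0.26916074]
side red [283. 165.] [492.6 290.4] 126.0 52 17 -89.4 50
side green [339. 261.] [ 473.9 -180. ] 125.2 51 13 -87.4 80
side green [415. 279.] [ 600.8 -291.8] 125.1 49 15 89.2 103
side green [392. 337.] [ 479.3 -417.3] 125.2 51 18 -89.7 208
side green [282. 356.] [ 279.  -379.6] 121.0 51 18 -13.5 238
side brown [320. 192.] [603.3 280.7] 13.5 192 94 82.2 608
side brown [304. 207.] [527.8 213.6] 13.5 91 6 -89.9 30
top red [136. 221.] [491.7 294.1] 126.4 50 15 -89.2 242
top green [462. 167.] [ 601.6 -310.5] 125.2 17 9 -1.9 36
top green [519. 232.] [ 479.6 -416. ] 125.1 51 15 -89.4 234
top green [499. 341.] [ 278.4 -378.5] 121.6 49 18 -10.7 253
top brown [166. 151.] [648.7 274.9] 14.4 188 188 67.4 6085
top brown [106. 209.] [526.6 390.9] 15.1 57 10 -80.3 42
top brown [199. 209.] [527.7 204.2] 14.4 70 5 -89.7 61
top brown [154. 216.] [511.7 293.6] 27.5 51 8 83.0 64
grip top ((648.8408813476562, 276.0234375), (71.25662994384766, 19.28611946105957), 85.84709167480469) 0.048220375633149334 324
```

View pics/v6.png

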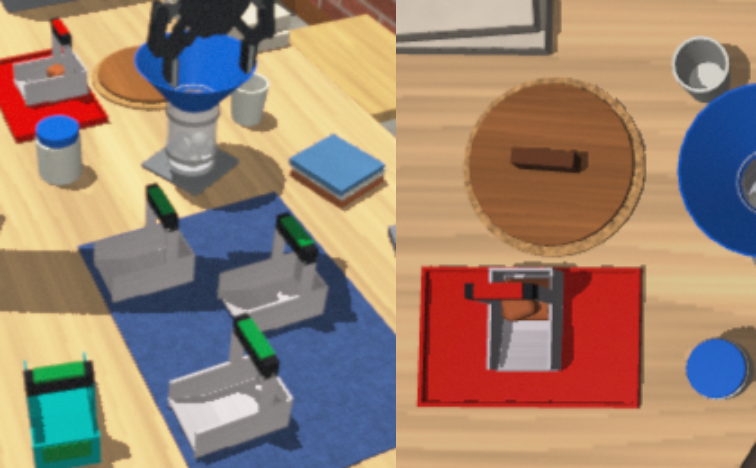

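Run:
```python
from plan import *
segs([pose(648.8,275.3,270,-4),pose(648.8,275.3,29,-4)],step=44)
```

```text
11 x off [0.04, 0.0071, -0.0001] | 1 x rot [-0.01, 0.01, 0.31]
6 x off [0.0, 0.0, 0.0402] | 0 x rot
```

Emit:
send_rows(jaw=[1,1,1,1,1,1,1,1,1,1,1,1,1], offset=[[0.04,0.0071,0],[0.04,0.0071,0],[0.04,0.0071,0],[0.04,0.0071,0],[0.04,0.0071,0],[0.04,0.0071,0],[0.04,0.0071,0],[0.04,0.0071,0],[0.04,0.0071,0],[0.04,0.0071,0],[0.04,0.0071,0],[0,0,0],[0,0,0]], delta_rot=[[0,0,0],[0,0,0],[0,0,0],[0,0,0],[0,0,0],[0,0,0],[0,0,0],[0,0,0],[0,0,0],[0,0,0],[0,0,0],[0,0,0.3],[0,0,0]])

```text
time_s: 51.35
position: [0.6496, 0.2749, 0.2683]
tool_rot: [-2.298, -2.142, 0.002]
contact_force: [0.5, -0.4, -0.7]
grip_width: 1.001
finger_force: 0.0
```

Run:
```python
from plan import *
s=ctrl.sense();print(s['position'])
c=read_camera('side');W=cloud(c);I=[c['image']]
m=mask(c,'brown')&(W[...,2]>.035)&(W[...,2]<.055)&(abs(W[...,0]-.648)<.12)&(abs(W[...,1]-.274)<.12)
print(m.sum(), [o for o in comps(c,'brown',.01,.06) if o[2][1]>150 and o[2][1]<400 and 500<o[2][0]<800])
c=read_camera('top');I.append(c['image'])
a=cv2.resize(I[0][140:410,270:430],None,fx=2.2,fy=2.2); b=cv2.resize(I[1][90:225,220:400],None,fx=2.2,fy=2.2); b=np.vstack([b,np.zeros((a.shape[0]-b.shape[0],b.shape[1],3),'uint8')])
save('v7',np.hstack([a,b]))
segs([pose(648.8,275.3,29,-4)],step=44)
```

```text
[0.64964082 0.27487944 0.26834968]
1 [('brown', array([319., 192.]), array([603. , 280.9]), 13.5, 190, 96, 82.3, np.int32(612)), ('brown', array([305., 208.]), array([528.1, 210.3]), 13.2, 85, 7, 87.7, np.int32(30))]
6 x off [0.0003, -0.0001, 0.04] | 0 x rot
```

View pics/v7.png

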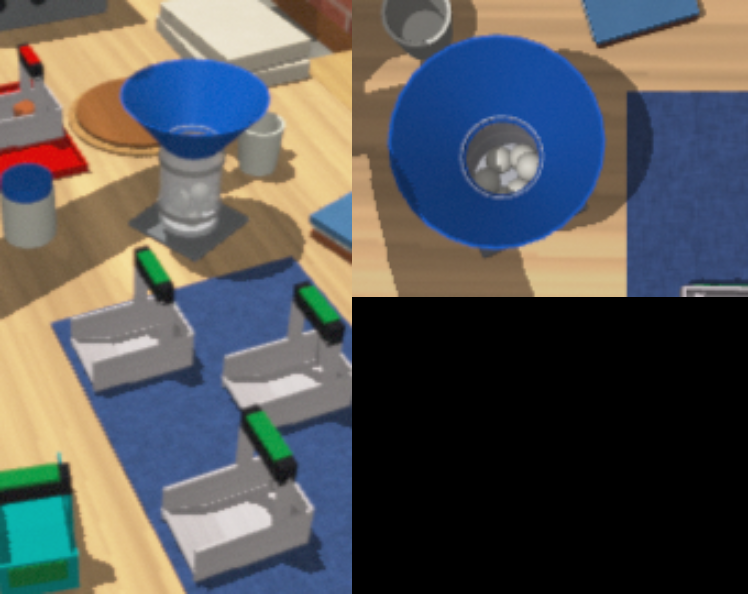

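Balls lie in the jar bottom (500,165), all scoops are empty, funnel clear. Now grasp the cover.

Emit:
send_rows(jaw=[1,1,1,1,1,1,1,1,-1,-1,-1,-1,-1,-1,-1], offset=[[0,0,0.03],[0,0,0.045],[0,0,0.045],[0,0,0.045],[0,0,0.04],[0,0,0.025],[0,0,0.01],[0,0,0],[0,0,0],[0,0,0],[0,0,0],[0,0,0],[0,0,0],[0,0,0],[0,0,0]], delta_rot=[[0,0,0],[0,0,0],[0,0,0],[0,0,0],[0,0,0],[0,0,0],[0,0,0],[0,0,0],[0,0,0],[0,0,0],[0,0,0],[0,0,0],[0,0,0],[0,0,0],[0,0,0]])

```text
time_s: 52.95
position: [0.65, 0.2757, 0.0304]
tool_rot: [2.298, 2.141, 0.003]
contact_force: [-0.6, -1.0, 5.0]
grip_width: 0.197
finger_force: 61.2
```

Run:
```python
from plan import *
s=ctrl.sense();print(s['position'],s['contact_force'],s['grip_width'])
d=np.array([608-648.7,13.3-274.9]); p=np.array(s['position'])*1000
print(d); segs([pose(*p[:2],320,-4),pose(p[0]+d[0],p[1]+d[1],320,-4),pose(p[0]+d[0],p[1]+d[1],p[2]+186,-4)],step=30)
```

```text
[0.64996601 0.27565863 0.03041159] [-0.55431779 -1.04972198  5.04183814] 0.19695818355919478
[ -40.7 -261.6]
10 x off [0.0, 0.0001, -0.029] | 0 x rot 
9 x off [-0.0293, -0.0025, 0.0] | 0 x rot 
4 x off [0.0, -0.0001, 0.0259] | 0 x rot
```

Emit:
send_rows(jaw=[-1,-1,-1,-1,-1,-1,-1,-1,-1,-1,-1,-1,-1,-1,-1,-1,-1,-1,-1,-1], offset=[[0,0,-0.02],[0,0,-0.035],[0,0,-0.04],[0,0,-0.04],[0,0,-0.04],[0,0,-0.04],[0,0,-0.04],[0,0,-0.025],[0,0,-0.01],[-0.0146,-0.0013,0],[-0.0293,-0.0025,0],[-0.0293,-0.0025,0],[-0.0293,-0.0025,0],[-0.0293,-0.0025,0],[-0.0293,-0.0025,0],[-0.0293,-0.0025,0],[-0.0293,-0.0025,0],[-0.0293,-0.0025,0],[-0.0146,-0.0013,0],[0,0,0]], delta_rot=[[0,0,0],[0,0,0],[0,0,0],[0,0,0],[0,0,0],[0,0,0],[0,0,0],[0,0,0],[0,0,0],[0,0,0],[0,0,0],[0,0,0],[0,0,0],[0,0,0],[0,0,0],[0,0,0],[0,0,0],[0,0,0],[0,0,0],[0,0,0]])

```text
time_s: 54.95
position: [0.6068, 0.012, 0.3166]
tool_rot: [-2.3, -2.136, 0.005]
contact_force: [-0.5, -0.1, -2.6]
grip_width: 0.197
finger_force: 60.0
```

Emit:
send_rows(jaw=[-1,-1], offset=[[0,0,0],[0,0,0]], delta_rot=[[0,0,0],[0,0,0]])

```text
time_s: 55.15
position: [0.6079, 0.015, 0.3185]
tool_rot: [-2.297, -2.142, 0.0]
contact_force: [-0.2, -0.1, -2.6]
grip_width: 0.204
finger_force: 60.0
```

Run:
```python
from plan import *
s=ctrl.sense();print(s['position'],s['contact_force'],s['grip_width'],s['tool_rot'])
c=read_camera('side'); W=cloud(c)
for o in comps(c,'brown',.28,.32):
    if o[2][0]<900 and abs(o[2][1])<300: print(o)
m=mask(c,'brown')&(W[...,2]>.2)&(W[...,2]<.34)&(abs(W[...,0]-.61)<.13)&(abs(W[...,1]-.014)<.13)
P=W[m]; t=P[abs(P[:,2]-np.median(P[:,2]))<.006]; A=np.c_[t[:,:2],np.ones(len(t))]; q=np.linalg.lstsq(A,t[:,2],rcond=None)[0]
print('plane tilt',q[:2],np.median(t[:,2]),len(t),cv2.minEnclosingCircle((t[:,:2]*1000).astype('float32')))
segs([pose(608+1.27,13.3+.76,30.4+185.5,-4)],step=30)
```

```text
[0.60789336 0.01501139 0.31851856] [-0.22392524 -0.09134413 -2.58770151] 0.2036408379541351 [-2.29668071e+00 -2.14183372e+00  3.11357353e-04]
('brown', array([359., 146.]), array([605.4,   9.9]), 301.6, 188, 187, -24.0, np.int32(1981))
plane tilt [0.00093459 0.00484055] 0.3016245047451228 1950 ((605.1498413085938, 13.075440406799316), 96.61564636230469)
4 x off [-0.0003, 0.0004, 0.0257] | 0 x rot
```

Emit:
send_rows(jaw=[-1,-1,-1,-1,-1,-1,-1,-1,-1], offset=[[0,0.0015,0.02],[0,0,0.028],[0,0,0.025],[0,0,0.015],[0,0,0.008],[0,0,0.004],[0,0,0.002],[0,0,0],[0,0,0]], delta_rot=[[0,0,0],[0,0,0],[0,0,0],[0,0,0],[0,0,0],[0,0,0],[0,0,0],[0,0,0],[0,0,0]])

```text
time_s: 56.1
position: [0.6101, 0.0138, 0.2184]
tool_rot: [2.298, 2.14, 0.002]
contact_force: [0.5, -0.2, -3.4]
grip_width: 0.199
finger_force: 59.9
```

Emit:
send_rows(jaw=[-1,-1,-1], offset=[[0,0,0.002],[0,0,0.001],[0,0,0]], delta_rot=[[0,0,0],[0,0,0],[0,0,0]])

```text
time_s: 56.4
position: [0.6097, 0.0138, 0.2144]
tool_rot: [2.298, 2.141, 0.001]
contact_force: [0.3, -0.4, -2.5]
grip_width: 0.195
finger_force: 60.1
```

Emit:
send_rows(jaw=[-1,-1], offset=[[0,0,0.001],[0,0,0.0005]], delta_rot=[[0,0,0],[0,0,0]])

```text
time_s: 56.6
position: [0.6097, 0.0138, 0.2143]
tool_rot: [2.298, 2.141, 0.0]
contact_force: [-2.9, -0.2, 5.8]
grip_width: 0.194
finger_force: 61.1
```

Run:
```python
from plan import *
s=ctrl.sense();print(s['position'],s['contact_force'])
c=read_camera('side'); W=cloud(c)
m=mask(c,'brown')&(W[...,2]>.18)&(W[...,2]<.205)&(abs(W[...,0]-.61)<.13)&(abs(W[...,1]-.014)<.13)
P=W[m]; print(np.median(P[:,2]),cv2.minAreaRect((P[:,:2]*1000).astype('float32')))
```

```text
[0.60971975 0.01377015 0.21432765] [-2.94694211 -0.20819734  5.84483097]
0.19743590408244535 ((607.260009765625, 9.509635925292969), (185.41482543945312, 186.7537384033203), 75.78779602050781)
```

Seated (contact force reversed, top at 197.5 mm). Release and retreat.

Emit:
send_rows(jaw=[1,1,1,1,1,1,1,1,1,1,1,1,1,1,1,1,1], offset=[[0,0,0],[0,0,0],[0,0,0],[0,0,0],[0,0,0],[0,0,-0.015],[0,0,-0.035],[0,0,-0.04],[0,0,-0.02],[-0.03,0,0],[-0.04,0,0],[-0.04,0,0],[-0.04,0,0],[-0.04,0,0],[-0.03,0,0],[0,0,0],[0,0,0]], delta_rot=[[0,0,0],[0,0,0],[0,0,0],[0,0,0],[0,0,0],[0,0,0],[0,0,0],[0,0,0],[0,0,0],[0,0,0],[0,0,0],[0,0,0],[0,0,0],[0,0,0],[0,0,0],[0,0,0],[0,0,0]])

```text
time_s: 58.35
position: [0.5939, -0.2061, 0.3236]
tool_rot: [2.3, 2.139, 0.001]
contact_force: [-0.2, -0.7, 0.3]
grip_width: 1.0
finger_force: 0.0
```

Run:
```python
from plan import *
s=ctrl.sense();print(s['position'],s['contact_force'])
I=[]
for n in('side','top'):
    c=read_camera(n); W=cloud(c)
    for o in comps(c,'red',.09,.135)+comps(c,'green',.09,.135)+[o for o in comps(c,'brown',.19,.21) if abs(o[2][1])<100 and o[2][0]<900]: print(n,*o)
    m=mask(c,'brown')&(W[...,2]>.19)&(W[...,2]<.203)&(abs(W[...,0]-.61)<.13)&(abs(W[...,1]-.014)<.13)
    t=W[m]; print('tilt',np.linalg.lstsq(np.c_[t[:,:2],np.ones(len(t))],t[:,2],rcond=None)[0][:2]); I.append(c['image'])
    for th in('red1','cover'): print(th,[(np.round(np.array(d['point'])*[480,640]),round(d['p'],2)) for d in tip_of(n,th)][:2])
a=cv2.resize(I[0][140:410,220:430],None,fx=1.7,fy=1.7); b=cv2.resize(I[1][90:300,80:320],None,fx=1.7,fy=1.7); b=np.vstack([b,np.zeros((a.shape[0]-b.shape[0],b.shape[1],3),'uint8')])
save('v8',np.hstack([a,b]))
```

```text
[ 0.59394686 -0.20608934  0.32359056] [-0.15336172 -0.6792427   0.32138514]
side red [283. 164.] [492.6 295.3] 126.0 54 17 89.9 51
side green [339. 261.] [ 473.9 -180.7] 125.0 50 14 -89.3 85
side green [415. 278.] [ 600.1 -292.3] 124.9 49 14 -88.8 92
side green [392. 337.] [ 478.6 -417. ] 125.1 51 17 -89.8 207
side green [282. 356.] [ 278.9 -379.7] 121.1 51 18 -11.4 241
side brown [357. 184.] [609.2  11.1] 197.5 191 186 68.5 1980
tilt [0.00159427 0.00455578]
red1 [(array([196., 278.]), 0.74)]
cover [(array([183., 357.]), 0.79)]
top red [136. 221.] [491.8 294.6] 126.5 51 16 -90.0 241
top green [519. 232.] [ 479.4 -416. ] 125.3 51 15 -89.3 233
top green [499. 341.] [ 278.5 -378.5] 121.5 50 18 -12.1 251
top brown [286. 153.] [608.5  13.4] 197.9 188 187 0.4 8474
tilt [-0.00055646  0.00034477]
red1 [(array([237., 158.]), 0.79)]
cover [(array([152., 289.]), 0.6)]
```

View pics/v8.png

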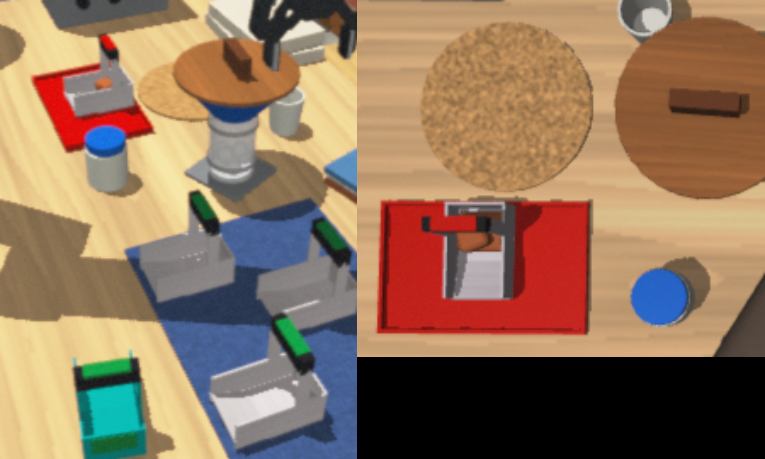

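```bash
python3 -c "
from station import sign_off
print(sign_off())"
```

```text
the job is handed in; nothing more can be done
None
```

I handed the job in after about 58 s of robot time. In the last pictures all balls are in the jar, the cover is centred within about 1 mm on the funnel, and the three emptied green scoops stand upright on the mat. The red scoop is upright in the tray, though it was knocked about 20 mm off its middle and I left it there, inside the 45 mm limit; sign-off returned no verdict.

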